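# Pack the seal engraver's plates and lock the carrier

### The job

Lay the bench brush that is lying on the carrier down in the grey tray. Then pull every engraved wooden plate that is there up out of the slotted rack, stand each in its own slot of the carrier and press it down until it is fully home. When all are home, swing the keeper bar shut over them until it is past its detent.

Things in the scene. Friction and masses are not known exactly. Their poses are not given: they have to be found in the camera images.
- rack: Fixed dark wooden slotted block, 84 (x) x 168 (y) x 50 mm high, no posts, left or right of the tray. Origin: centre of its underside; z up. Four slots open upward at y = -63, -21, +21, +63 mm, each 12 mm wide (y) and 66 mm long (x); slot floor at z = 10 mm, rim at z = 50 mm.
- carrier: Fixed pale plywood slotted block like the rack, on a black base 90 x 236 mm, with a steel post at each end (y = -103 and +103 mm, 18 mm wide, up to 104 mm high) and a keeper bar. Origin: centre of its underside; z up; -x side towards the robot. Slots at y = -63, -21, +21, +63 mm, 14 mm wide (y), 66 mm long (x), rim at z = 50 mm. The bar's underside is at z = 104 mm.
- keeper (a joint): Angle of the steel keeper bar (20 mm wide, 10 mm thick), rad, about a vertical axis: 0 = shut, lying along the carrier over the middle of the slots, at its end stop; grows as it swings out to the carrier's -x side, at most 1.4; starts at 1.1 to 1.3. It moves with about 1 N at the knob; some 5 N snap it over the detent ball at about 0.05 rad, and the ball then holds it.
- keeper_knob (a point): Centre of the top of the black upright round knob on the free end of the keeper bar, 206 mm from the hinge; the knob is 18 mm in diameter and 40 mm high, and the bar's top lies 40 mm below this point. Axes turn with the bar.
- keeper_hinge (a point): Point on the vertical hinge axis of the bar, at the carrier's -y post, at the bar's mid-height (109 mm). The detent (sprung brass ball and end stop) is on the other post.
- shoe (a point): Point on the carrier at the centre of the block, 20 mm above its underside: the height at which the black shoe in each slot first holds a plate's lower edge (plate top at 110 mm: the bar would hit it). Pushed with about 8 N or more the plate and its shoe slide down 10 mm and stay there: fully home, lower edge at 10 mm, top at 100 mm, under the bar.
- brush: Loose flat brush, 160 mm long (along x, black bristle end to +x), 28 mm wide (y; a 32 mm ferrule at x = +36 mm), 14 mm thick. Origin: on its underside, at mid length; z up. It starts lying across the slots on top of the carrier.
- tray: Fixed grey open tray, 220 (x) x 90 (y) x 22 mm high, walls and floor 4 mm. Origin: centre of its underside.
- plate0: One of up to four identical loose engraved wooden plates (2 to 4 are present, the others are absent), 60 mm wide (x), 9 mm thick (y), 90 mm tall (z), 60 g. Origin: its centre, 45 mm above its lower edge; z up. It starts upright in a slot of the rack, its upper 50 mm standing out.
- plate1: One of up to four identical loose engraved wooden plates (2 to 4 are present, the others are absent), 60 mm wide (x), 9 mm thick (y), 90 mm tall (z), 60 g. Origin: its centre, 45 mm above its lower edge; z up. It starts upright in a slot of the rack, its upper 50 mm standing out.
- plate2: One of up to four identical loose engraved wooden plates (2 to 4 are present, the others are absent), 60 mm wide (x), 9 mm thick (y), 90 mm tall (z), 60 g. Origin: its centre, 45 mm above its lower edge; z up. It starts upright in a slot of the rack, its upper 50 mm standing out.
- plate3: One of up to four identical loose engraved wooden plates (2 to 4 are present, the others are absent), 60 mm wide (x), 9 mm thick (y), 90 mm tall (z), 60 g. Origin: its centre, 45 mm above its lower edge; z up. It starts upright in a slot of the rack, its upper 50 mm standing out.
- pastejar: Bystander, to be left alone: white round jar, 76 mm in diameter, 46 mm high. Origin: underside centre (the hand tool: near its middle).
- sealbox: Bystander, to be left alone: cardboard box 100 x 60 x 35 mm. Origin: underside centre (the hand tool: near its middle).
- sealstone: Bystander, to be left alone: marble block 28 x 28 x 75 mm. Origin: underside centre (the hand tool: near its middle).
- oilstone: Bystander, to be left alone: grey stone 150 x 50 x 25 mm. Origin: underside centre (the hand tool: near its middle).
- inkbottle: Bystander, to be left alone: amber jar, 56 mm in diameter, 80 mm high. Origin: underside centre (the hand tool: near its middle).
- chisel: Bystander, to be left alone: hand tool 170 mm long lying flat. Origin: underside centre (the hand tool: near its middle).
- blank: Bystander, to be left alone: wooden blank 70 x 50 x 12 mm. Origin: underside centre (the hand tool: near its middle).

How it is judged:
By the outcome, as a careful person would: the job done as asked, in the order asked, and still so for the second after the job is handed in, with the robot touching nothing.
Of plate0, plate1, plate2, plate3 only 2 to 4 are there at a start; the rules pass over those that are not, and their reading is None.
At some moment in a run one of brush may be knocked a few centimetres aside while the robot is not near it.
It also fails if it takes over 210 s, if anything falls off the work surface, if the arm or the gripper's body presses on something with over 40 N, if the wrist force passes 120 N, or if a joint passes its speed limit or range.

### The arm

A 7-joint arm with a two-finger parallel gripper is mounted at the origin on the work surface. World frame = base frame: x ahead of the robot, y to its left, z up, the work surface at z = 0. Lengths are in m, angles in rad, forces in N, time in s.
With the tool pointing down it reaches from about 0.35 to 0.9 m from the base axis. Payload 8.1 kg.
Tool frame: the origin (TCP) lies at the centre of the arm's flange, where the gripper is bolted on; the fingertips stand 178 mm ahead of it and the grasp point (between the pads) lies 159 mm ahead of it; z points along the fingers, y is the direction in which the jaws open and shut (so a half turn about z gives the same grasp; the last joint's range is limited). The gripper opens to 92 mm and grips with 3 to 60 N. Pads are 19 mm wide; open, the fingers measure 130 mm over their backs; the gripper's body (75 mm by 190 mm) begins 47 mm behind the grasp point.
Start: joints at [-1.232, 0.434, 0.025, 1.573, -0.012, 1.134, -0.075], TCP at [0.267, 0.565, 0.405] pointing down, gripper open.
Joint ranges: [-2.62, 2.62], [-0.44, 2.09], [-1.27, 1.32], [0.08, 2.57], [-1.32, 4.46], [0.12, 2], [-2.74, 2.74]. Speed limits (rad/s): [2.22, 2.22, 3.01, 3.01, 3.14, 3.14, 3.14].

### API

Orientations are given as a rotation vector (axis times angle).
In Python, from cell import arm, get_image, camera_model gives the robot as it stands. The module is installed in compiled form; this text tells all that it offers.
- The arm moves only by the shell command python3 -m pendant 'ROWS' [FORCE]. ROWS is JSON, a list that holds one entry, the list of rows, each a list of 7 numbers: the shift along the tool's x, y, z in mm, then the turn, a rotation vector about the tool's x, y, z in rad, then the closure, from -1 (fully open) to 1 (shut). In form: [[[x, y, z, rx, ry, rz, hand], ...]]. A call has 1 to 20 rows; each row is the pose to reach, as a shift and turn from the pose commanded when the call began, along the tool's axes at that moment; what a row does not reach only later rows make up. A row lasts 1/8 s, in which the tool goes at most 62.5 mm and 10.7 degrees, less where a joint would pass 70% of its speed; a pose out of reach is approached as far as the arm can. A call with a gripper value outside its range is refused whole. The fingers move at their own pace and stop on an object; FORCE is the grip in N (left out, the last holds). Time passes only in rows, so rows that repeat a pose let the fingers close. It gives the time, the measured TCP pose, the force and the opening at its end, in the units of the state.
- arm.observe(): the state, without advancing time (a new reading comes with each control period).
- get_image(name): name is "scene" or "side" or "wrist"; returns the picture (480x640x3 uint8, red, green, blue); there is no depth.
- camera_model(name): a dict with "fx", "fy", "cx", "cy" (pixels), "k1" (the pictures are not rectified: a ray, as slopes to the right and down, at radius r is drawn at 1 + k1 r^2 times it, then the intrinsics apply), "position" and "orientation" of the camera in the world; the wrist camera has in their place "T_tool_cam" (4x4, takes a point from camera to tool coordinates, whose origin is the TCP and whose axes are the flange's). Camera axes: x right, y down, z forward; pixel columns grow to the right and rows downward; lengths in m; the calibration is good to about 2 mm. A picture is of the moment at which its call begins: read the wrist's pose just before it. camera_model takes no time and is no camera call.
- arm.sign_off(): hands the job in, once; it reports no verdict.
The state is a dict: "clock": time; "joints": joint angles; "dq": joint speeds; "joint_efforts": joint torques, N m; "position": TCP position; "ee_rot": TCP orientation; "force": force on the tool from outside, world axes, zero at the start; "ft_torque": the same for the moment, N m; "width": opening from 0.0 (shut) to 1.0 (fully open).
Only numpy, scipy, OpenCV 4.12 (cv2) and the standard library are available. Lean on these libraries where they do the work, as an engineer would, in place of code of your own. Each camera call takes 0.05 s, during which the arm holds its last target.

## Working session

There is one attempt and no reset: what is moved stays moved. The work goes in short steps, Python scripts to look and compute and a shell command to move; the robot and the scene stay as the last step left them, time stands still between calls to the robot, and variables do not carry over. Pictures are saved under pics/ and viewed, and the job is handed in when it is done.

```bash
mkdir -p pics; ls
cat > h.py <<'E'
import numpy as np, cv2, json
from scipy.spatial.transform import Rotation as R
from cell import arm, get_image, camera_model
def snap(name,fn=None):
    s=arm.observe(); im=get_image(name)
    if fn: cv2.imwrite('pics/'+fn,cv2.cvtColor(im,cv2.COLOR_RGB2BGR))
    return s,im
E
python3 - <<'E'
from h import *
s=arm.observe(); print({k:np.round(v,3).tolist() for k,v in s.items()})
for n in ("scene","side","wrist"):
    snap(n,n+'0.png'); print(n,camera_model(n))
E
```

```text
pics
{'clock': 0.0, 'joints': [-1.232, 0.435, 0.025, 1.574, -0.012, 1.134, -0.075], 'dq': [-0.0, -0.001, 0.001, 0.0, -0.001, 0.0, 0.001], 'joint_efforts': [0.0, -66.785, 0.985, -31.447, -0.061, 0.042, 0.0], 'position': [0.267, 0.565, 0.404], 'ee_rot': [-0.688, -3.065, 0.002], 'force': [0.617, -0.123, 0.066], 'ft_torque': [0.044, -0.0, -0.054], 'width': 0.999}
scene {'fx': 438.8014874428789, 'fy': 438.8014874428789, 'cx': 321.6043685773438, 'cy': 242.31329884448, 'k1': -0.07435143146667365, 'position': array([1.22835436, 0.34186555, 0.72542791]), 'orientation': array([-1.30551301, -2.17609266,  1.00786088])}
side {'fx': 483.05751656517145, 'fy': 483.05751656517145, 'cx': 313.9850816948857, 'cy': 236.84274710168998, 'k1': -0.010432233250684531, 'position': array([0.52090171, 0.84017621, 0.96939049]), 'orientation': array([-0.15716302,  2.86266638, -1.19609005])}
wrist {'fx': 362.4369814279322, 'fy': 362.4369814279322, 'cx': 321.63912124023534, 'cy': 236.12223697566674, 'k1': -0.043792452300954986, 'T_tool_cam': array([[-7.97712696e-05, -9.52277501e-01, -3.05233608e-01,
         8.37640079e-02],
       [ 9.99999997e-01, -7.96423868e-05, -1.28741271e-05,
         5.16581666e-04],
       [-1.20497914e-05, -3.05233608e-01,  9.52277504e-01,
         1.97259891e-02],
       [ 0.00000000e+00,  0.00000000e+00,  0.00000000e+00,
         1.00000000e+00]])}
```

View pics/scene0.png

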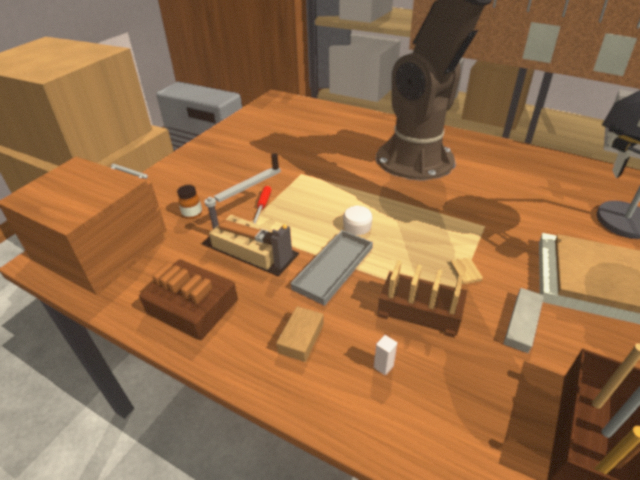

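View pics/side0.png

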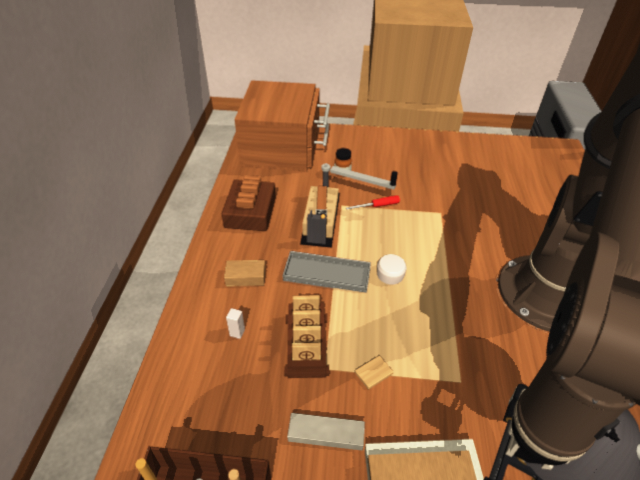

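View pics/wrist0.png

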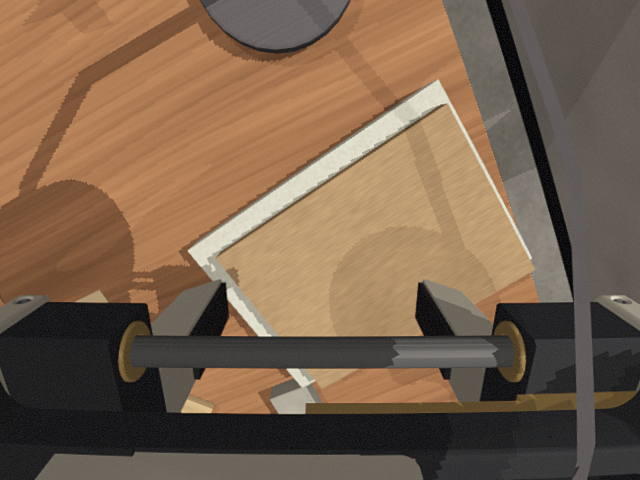

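Run:
```python
import cv2
a=cv2.imread('pics/scene0.png')[140:300,140:340]; cv2.imwrite('pics/c1.png',cv2.resize(a,(800,600),interpolation=cv2.INTER_CUBIC))
a=cv2.imread('pics/side0.png')[140:400,210:430]; cv2.imwrite('pics/c2.png',cv2.resize(a,None,fx=2.3,fy=2.3,interpolation=cv2.INTER_CUBIC))
```

```text
(no output)
```

View pics/c1.png

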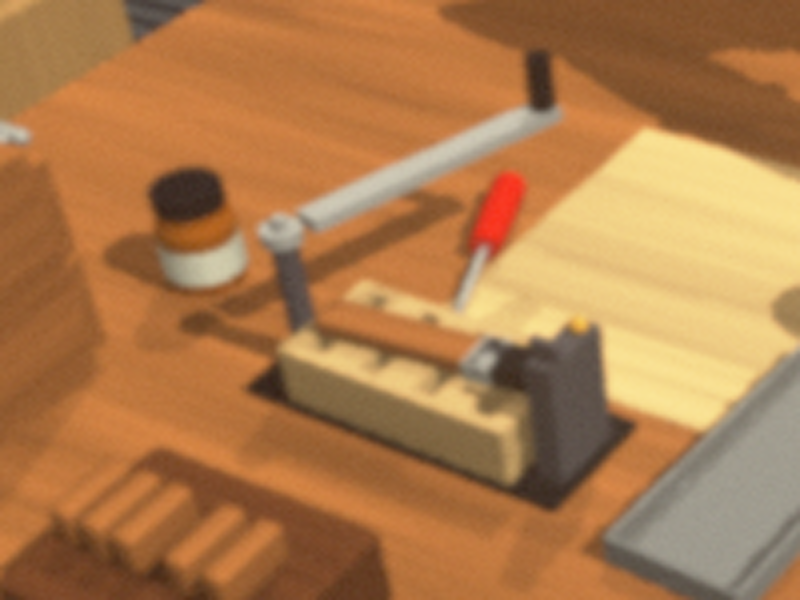

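View pics/c2.png

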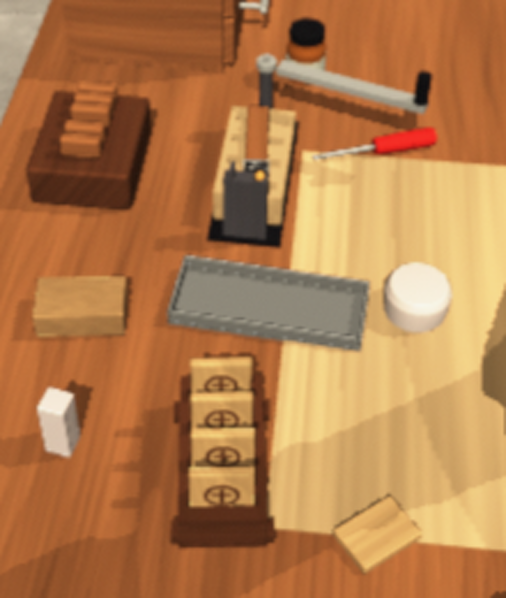

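```bash
cat >> h.py <<'E'
def T(name,s=None):
    m=camera_model(name); M=np.eye(4)
    if 'T_tool_cam' in m:
        W=np.eye(4); W[:3,:3]=R.from_rotvec(s['ee_rot']).as_matrix(); W[:3,3]=s['position']
        return m,W@m['T_tool_cam']
    M[:3,:3]=R.from_rotvec(m['orientation']).as_matrix(); M[:3,3]=m['position']; return m,M
def D(m): return np.array([[m['fx'],0,m['cx']],[0,m['fy'],m['cy']],[0,0,1.]]),np.array([m['k1'],0,0,0.])
def ray(name,px,s=None):
    m,M=T(name,s); K,d=D(m)
    p=cv2.undistortPoints(np.array(px,float).reshape(-1,1,2),K,d).reshape(-1,2)
    v=np.c_[p,np.ones(len(p))]@M[:3,:3].T
    return M[:3,3],v
def onz(name,px,z,s=None):
    o,v=ray(name,px,s); z=np.broadcast_to(z,len(v))
    return o+v*((z-o[2])/v[:,2])[:,None]
def proj(name,P,s=None):
    m,M=T(name,s); K,d=D(m); Mi=np.linalg.inv(M)
    q=np.atleast_2d(P)@Mi[:3,:3].T+Mi[:3,3]
    return cv2.projectPoints(q,np.zeros(3),np.zeros(3),K,d)[0].reshape(-1,2)
def two(a,b):  # (name,px,s) each -> closest point
    o1,v1=ray(*a);o2,v2=ray(*b);v1=v1[0];v2=v2[0]
    A=np.c_[v1,-v2]; t=np.linalg.lstsq(A,o2-o1,rcond=None)[0]
    p=o1+v1*t[0];q=o2+v2*t[1]; return (p+q)/2,np.linalg.norm(p-q)
E
python3 - <<'E'
from h import *
np.set_printoptions(precision=3,suppress=True)
f=lambda x,y:(210+x/2.3,140+y/2.3)
g=lambda x,y:(140+x/4,140+y/3.75)
print('tray rim corners',onz('side',[f(187,257),f(369,283),f(360,348),f(170,322)],.022)[:,:2])
print('tray scene',onz('scene',[(340,235),(373,240),(322,300),(291,280)],.022)[:,:2])
print('carrier base',onz('side',[f(208,240),f(280,244)],0.004)[:,:2], onz('scene',[g(250,385),g(552,507),g(632,425)],0.004)[:,:2])
print('rack base near',onz('side',[f(174,545),f(272,545)],0.)[:,:2], 'plate tops',onz('side',[f(191,358),f(251,358),f(190,470),f(256,468)],0.1)[:,:2])
print('knob',two(('side',f(424,73)),('scene',g(539,52))))
print('hinge',two(('side',f(266,60)),('scene',g(281,226))))
print('jar',onz('side',[f(417,285)],.046),'ink',onz('side',[f(306,27)],.08),'chisel',onz('side',[f(315,157),f(435,137)],.01))
E
```

```text
tray rim corners [[ 0.672 -0.05 ]
 [ 0.458 -0.032]
 [ 0.465  0.065]
 [ 0.677  0.051]]
tray scene [[ 0.478 -0.031]
 [ 0.458  0.05 ]
 [ 0.687  0.032]
 [ 0.668 -0.057]]
carrier base [[ 0.653 -0.098]
 [ 0.566 -0.101]] [[ 0.646 -0.337]
 [ 0.654 -0.103]
 [ 0.568 -0.1  ]]
rack base near [[0.634 0.309]
 [0.541 0.299]] plate tops [[0.636 0.16 ]
 [0.577 0.153]
 [0.619 0.288]
 [0.56  0.279]]
knob (array([ 0.409, -0.256,  0.159]), np.float64(0.0004831847222446227))
hinge (array([ 0.605, -0.318,  0.116]), np.float64(2.497352028103507e-05))
jar [[ 0.406 -0.013  0.046]] ink [[ 0.56 -0.45  0.08]] chisel [[ 0.533 -0.258  0.01 ]
 [ 0.376 -0.317  0.01 ]]
```

```bash
cat >> h.py <<'E'
np.set_printoptions(precision=4,suppress=True)
def to(p,yaw):
    """yaw: angle (deg) of tool y in world, tool z down. prints shift mm (tool axes) and rotvec"""
    s=arm.observe(); W=R.from_rotvec(s['ee_rot']); y=np.deg2rad(yaw)
    Y=np.array([np.cos(y),np.sin(y),0]); Z=np.array([0,0,-1.]); X=np.cross(Y,Z)
    G=R.from_matrix(np.c_[X,Y,Z]); d=W.inv().apply(np.array(p)-s['position'])*1000
    print('to',p,yaw,'shift',d.round(1),'rot',(W.inv()*G).as_rotvec().round(4),'clock',round(s['clock'],2))
def st():
    s=arm.observe(); print('t',round(s['clock'],2),'p',np.round(s['position'],4),'yawY',np.rad2deg(np.arctan2(*R.from_rotvec(s['ee_rot']).as_matrix()[1::-1,1])).round(2),'F',np.round(s['force'],1),'w',np.round(s['width']*92,1)); return s
E
python3 - <<'E'
from h import *
st(); to([.56,-.2,.45],90)
E
```

```text
t 0.15 p [0.2672 0.5648 0.4041] yawY 64.68 F [ 0.3 -0.3 -0.3] w 91.7
to [0.56, -0.2, 0.45] 90 shift [-591.7 -566.2  -45.1] rot [-0.0012 -0.0001 -0.4418] clock 0.15
```

```bash
python3 -m pendant '[[[-592,-566,-45,0,0,-0.442,-1],[-592,-566,-45,0,0,-0.442,-1],[-592,-566,-45,0,0,-0.442,-1],[-592,-566,-45,0,0,-0.442,-1],[-592,-566,-45,0,0,-0.442,-1],[-592,-566,-45,0,0,-0.442,-1],[-592,-566,-45,0,0,-0.442,-1],[-592,-566,-45,0,0,-0.442,-1],[-592,-566,-45,0,0,-0.442,-1],[-592,-566,-45,0,0,-0.442,-1],[-592,-566,-45,0,0,-0.442,-1],[-592,-566,-45,0,0,-0.442,-1],[-592,-566,-45,0,0,-0.442,-1],[-592,-566,-45,0,0,-0.442,-1],[-592,-566,-45,0,0,-0.442,-1],[-592,-566,-45,0,0,-0.442,-1],[-592,-566,-45,0,0,-0.442,-1],[-592,-566,-45,0,0,-0.442,-1]]]' 30
python3 - <<'E'
from h import *
s,im=snap('wrist','w1.png'); st()
E
```

```text
clock: 2.4
position: [0.5603, -0.1989, 0.4499]
ee_rot: [-0.002, 3.141, 0.001]
force: [-0.4, -0.1, 0.8]
width: 1.0
t 2.45 p [ 0.5603 -0.1991  0.4499] yawY 90.07 F [-0.2 -1.   0. ] w 92.0
```

View pics/w1.png

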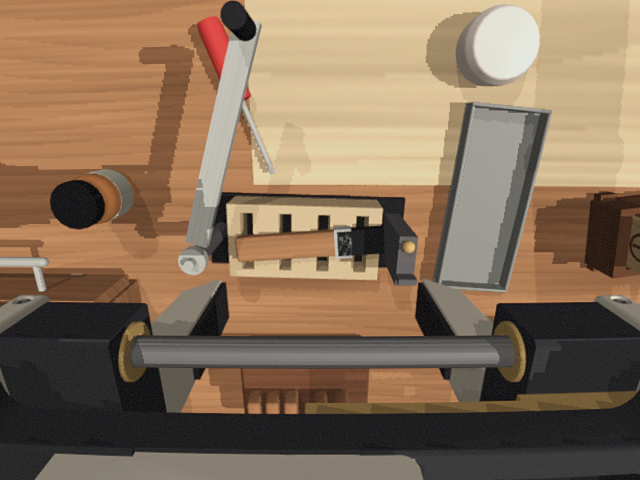

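Run:
```python
import cv2
a=cv2.imread('pics/w1.png')[175:300,170:430]; cv2.imwrite('pics/w1c.png',cv2.resize(a,None,fx=3,fy=3,interpolation=cv2.INTER_CUBIC))
```

```text
(no output)
```

View pics/w1c.png

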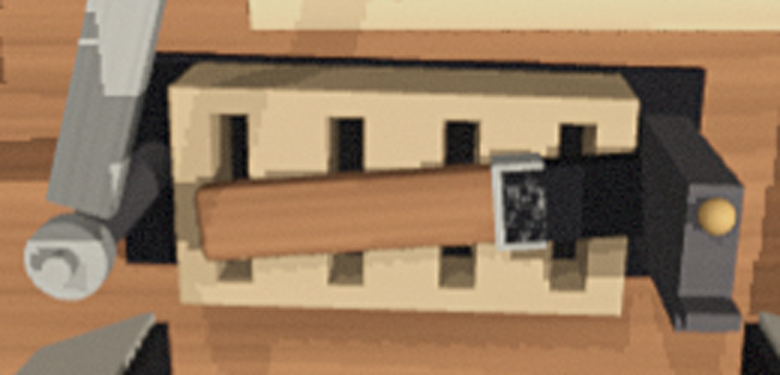

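Run:
```python
from h import *
s=arm.observe()
f=lambda P:[(170+(x+.5)/3-.5,175+(y+.5)/3-.5) for x,y in P]
b=onz('wrist',f([(197,187),(490,165),(490,247),(208,258),(640,152),(630,240)]),.064,s)[:,:2]
print('brush',b); 
m1=(b[0]+b[3])/2; m2=(b[1]+b[2])/2; m3=(b[4]+b[5])/2; print(m1,m2,m3,np.linalg.norm(m3-m1),'ang',np.rad2deg(np.arctan2(*(m3-m1)[::-1])),np.rad2deg(np.arctan2(*(m2-m1)[::-1])),'mid',(m1+m3)/2)
c=onz('wrist',f([(172,87),(638,100),(622,316),(181,302)]),.05,s)[:,:2]; print('block',c,c.mean(0),[np.linalg.norm(c[i]-c[i-1]) for i in range(4)])
base=onz('wrist',f([(157,53),(704,68)]),.004,s)[:,:2]; print('base',base,np.linalg.norm(base[0]-base[1]))
t=onz('wrist',[(471,102),(550,110),(508,291),(436,284)],.022,s)[:,:2]; print('tray',t,t.mean(0),[np.linalg.norm(t[i]-t[i-1]) for i in range(4)])
for e in ((t[1]-t[2]),(t[0]-t[3]),): print(np.rad2deg(np.arctan2(e[1],e[0])))
print('knob', onz('wrist',[(238,18)],.154,s), 'hinge',onz('wrist',[(193,260)],.117,s),'ball/post',onz('wrist',[(408,247)],.11,s))
```

```text
brush [[ 0.5954 -0.2901]
 [ 0.5871 -0.1863]
 [ 0.618  -0.1859]
 [ 0.6224 -0.2881]
 [ 0.5823 -0.1337]
 [ 0.6153 -0.1355]]
[ 0.6089 -0.2891] [ 0.6026 -0.1861] [ 0.5988 -0.1346] 0.15480095070095293 ang 93.73913505411663 93.51464181434265 mid [ 0.6039 -0.2118]
block [[ 0.5623 -0.2999]
 [ 0.5669 -0.1329]
 [ 0.6517 -0.1346]
 [ 0.6461 -0.3031]] [ 0.6067 -0.2177] [np.float64(0.08383027241254315), np.float64(0.16706625009718593), np.float64(0.08471844333195111), np.float64(0.16859055849190324)]
base [[ 0.5588 -0.3172]
 [ 0.5647 -0.0993]] 0.21798003449861225
tray [[ 0.4568 -0.0385]
 [ 0.4635  0.05  ]
 [ 0.6802  0.0368]
 [ 0.6701 -0.0561]] [ 0.5677 -0.002 ] [np.float64(0.2139848879785918), np.float64(0.088688131811073), np.float64(0.21709461821919118), np.float64(0.09343242745742442)]
176.51548692959307
175.2709141127169
knob [[ 0.4094 -0.2555  0.154 ]] hinge [[ 0.6008 -0.3182  0.117 ]] ball/post [[ 0.5902 -0.1172  0.11  ]]
```

Run:
```python
from h import *
s=st(); print(s['joints']); to([.6045,-.217,.31],3.6)
```

```text
t 2.45 p [ 0.5603 -0.1991  0.4499] yawY 90.07 F [-0.2 -1.   0. ] w 92.0
[-0.0288  0.3597  0.3918  1.6081 -0.1449  1.2024  1.9646]
to [0.6045, -0.217, 0.31] 3.6 shift [-44.1 -17.9 139.9] rot [0.0004 0.     1.5091] clock 2.45
```

```bash
python3 -m pendant '[[[-44,-18,60,0,0,1.509,-1],[-44,-18,60,0,0,1.509,-1],[-44,-18,60,0,0,1.509,-1],[-44,-18,60,0,0,1.509,-1],[-44,-18,60,0,0,1.509,-1],[-44,-18,60,0,0,1.509,-1],[-44,-18,60,0,0,1.509,-1],[-44,-18,60,0,0,1.509,-1],[-44,-18,60,0,0,1.509,-1],[-44,-18,120,0,0,1.509,-1],[-44,-18,160,0,0,1.509,-1],[-44,-18,160,0,0,1.509,-1]]]'
python3 - <<'E'
from h import *
s,im=snap('wrist','w2.png'); st(); to([.6045,-.217,.2315],3.6)
E
```

```text
clock: 3.95
position: [0.6034, -0.2169, 0.2871]
ee_rot: [-2.144, -2.289, 0.004]
force: [-0.2, 0.5, 1.1]
width: 1.0
t 4.0 p [ 0.6042 -0.2177  0.2895] yawY 3.7 F [-0.1 -0.3  1.6] w 92.3
to [0.6045, -0.217, 0.2315] 3.6 shift [ 0.7  0.5 58. ] rot [-0.0017 -0.0006  0.0017] clock 4.0
```

View pics/w2.png

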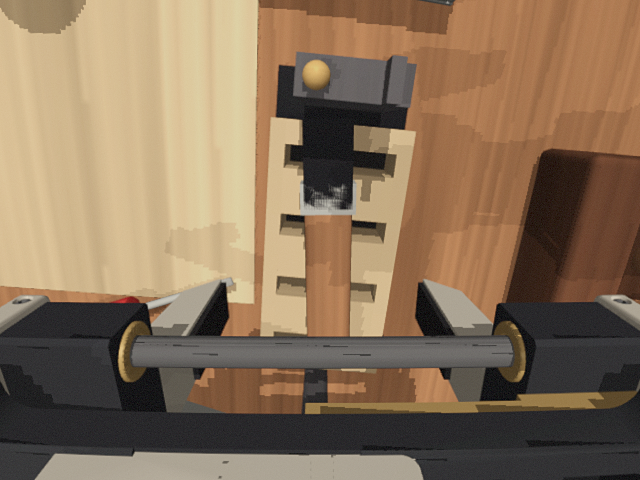

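```bash
python3 -m pendant '[[[1,0,30,0,0,0,-1],[1,0,57,0,0,0,-1],[1,0,57,0,0,0,-1],[1,0,57,0,0,0,-1],[1,0,57,0,0,0,0.6],[1,0,57,0,0,0,0.6],[1,0,57,0,0,0,0.6],[1,0,57,0,0,0,0.6],[1,0,57,0,0,0,0.6],[1,0,57,0,0,0,0.6]]]' 25; python3 -m pendant '[[[0,0,-30,0,0,0,0.6],[0,0,-100,0,0,0,0.6],[0,0,-100,0,0,0,0.6],[0,0,-100,0,0,0,0.6]]]' 25;python3 - <<'E'
from h import *
snap('scene','s2.png'); st(); to([.568,-0.002,.30],86)
E
```

```text
clock: 5.25
position: [0.6043, -0.2168, 0.2327]
ee_rot: [-2.152, -2.289, 0.0]
force: [0.5, 0.1, 0.2]
width: 0.396
clock: 5.75
position: [0.6043, -0.2167, 0.3331]
ee_rot: [2.151, 2.289, 0.001]
force: [-0.3, 0.1, -0.9]
width: 0.201
t 5.8 p [ 0.6041 -0.2164  0.332 ] yawY 3.57 F [ 0.5 -0.7 -1.1] w 18.0
to [0.568, -0.002, 0.3] 86 shift [216.2 -22.7  32.1] rot [ 0.     -0.0011 -1.4387] clock 5.8
```

View pics/s2.png

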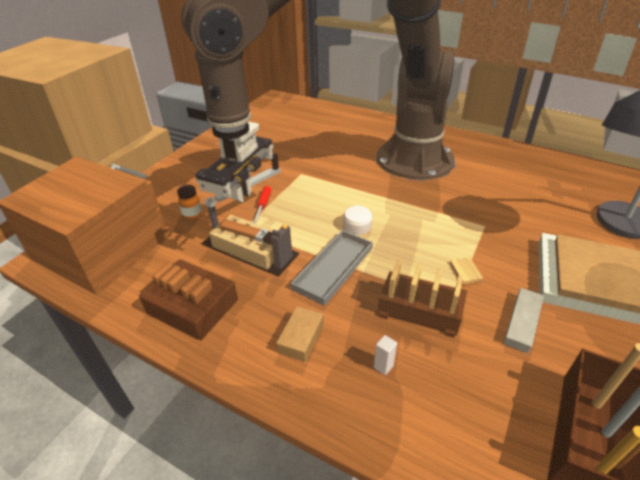

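```bash
python3 -m pendant '[[[0,0,40,0,0,0,-0.5],[0,0,40,0,0,0,-0.5],[0,0,40,0,0,0,-0.5],[0,0,40,0,0,0,-0.5],[0,0,40,0,0,0,-0.5],[0,0,40,0,0,0,-0.5]]]' 25;python3 - <<'E'
from h import *
snap('wrist','w3.png'); st()
E
```

```text
clock: 6.55
position: [0.6044, -0.2169, 0.2932]
ee_rot: [2.151, 2.289, 0.001]
force: [0.6, 0.3, -0.2]
width: 0.742
t 6.6 p [ 0.6044 -0.2168  0.2931] yawY 3.55 F [-0.1 -0.1  0.4] w 68.8
```

View pics/w3.png

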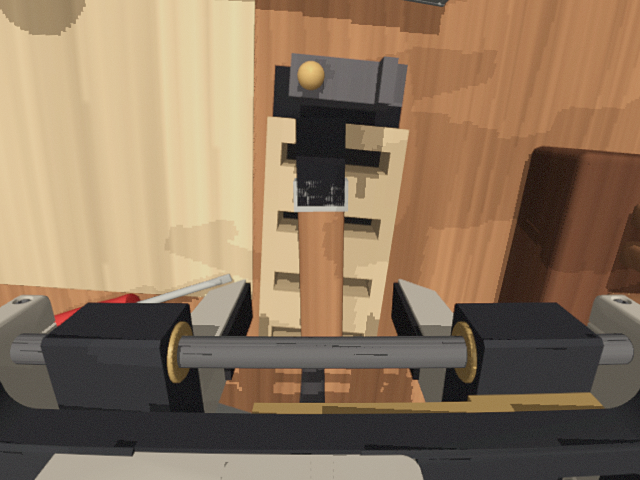

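The brush is still on the carrier and centred between the fingers at column 322. I'll go down again and give the fingers more time to close.

```bash
python3 -m pendant '[[[0,0,40,0,0,0,-0.5],[0,0,61,0,0,0,-0.5],[0,0,61,0,0,0,-0.5],[0,0,61,0,0,0,0.6],[0,0,61,0,0,0,0.6],[0,0,61,0,0,0,0.6],[0,0,61,0,0,0,0.6],[0,0,61,0,0,0,0.6],[0,0,61,0,0,0,0.6],[0,0,61,0,0,0,0.6],[0,0,61,0,0,0,0.6],[0,0,61,0,0,0,0.6],[0,0,61,0,0,0,0.6]]]' 25; python3 -m pendant '[[[0,0,-30,0,0,0,0.6],[0,0,-100,0,0,0,0.6],[0,0,-100,0,0,0,0.6],[0,0,-100,0,0,0,0.6]]]' 25;python3 - <<'E'
from h import *
snap('wrist','w4.png'); st(); to([.568,-0.002,.30],86)
E
```

```text
clock: 8.22
position: [0.6043, -0.2168, 0.2319]
ee_rot: [2.152, 2.289, 0.0]
force: [-1.2, 1.3, 5.0]
width: 0.303
clock: 8.72
position: [0.6042, -0.2167, 0.3316]
ee_rot: [2.151, 2.289, 0.001]
force: [-1.3, 0.3, -1.5]
width: 0.299
t 8.78 p [ 0.604  -0.2164  0.3306] yawY 3.56 F [-0.8  0.6 -1.8] w 27.8
to [0.568, -0.002, 0.3] 86 shift [216.2 -22.6  30.8] rot [-0.0004 -0.0016 -1.4388] clock 8.78
```

View pics/w4.png

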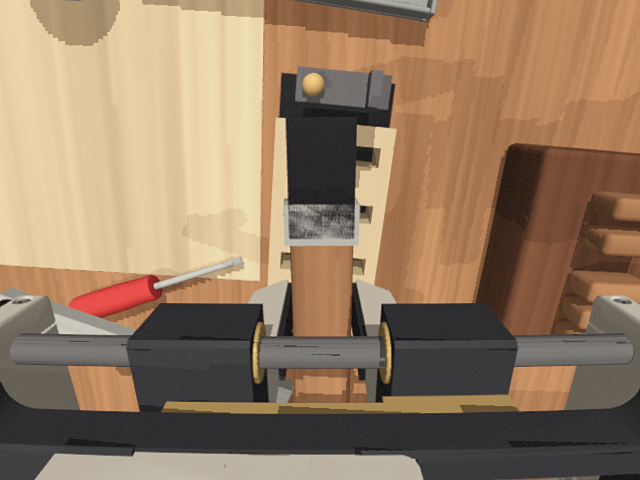

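```bash
python3 -m pendant '[[[216,-18,20,0,0,-1.439,0.6],[216,-18,20,0,0,-1.439,0.6],[216,-18,20,0,0,-1.439,0.6],[216,-18,20,0,0,-1.439,0.6],[216,-18,20,0,0,-1.439,0.6],[216,-18,20,0,0,-1.439,0.6],[216,-18,20,0,0,-1.439,0.6],[216,-18,20,0,0,-1.439,0.6],[216,-18,20,0,0,-1.439,0.6],[216,-18,70,0,0,-1.439,0.6],[216,-18,70,0,0,-1.439,0.6]]]' 25;python3 - <<'E'
from h import *
snap('wrist','w5.png'); snap('side','d5.png'); st(); to([.573,0.001,.188],86)
E
```

```text
clock: 10.15
position: [0.571, -0.0021, 0.2583]
ee_rot: [-0.113, -3.132, 0.001]
force: [-0.0, 0.6, -0.5]
width: 0.302
t 10.25 p [ 0.5728 -0.0024  0.2617] yawY 85.9 F [0.9 0.8 0.3] w 27.8
to [0.573, 0.001, 0.188] 86 shift [-0.1  3.4 73.7] rot [-0.0005 -0.0017 -0.0017] clock 10.25
```

View pics/w5.png

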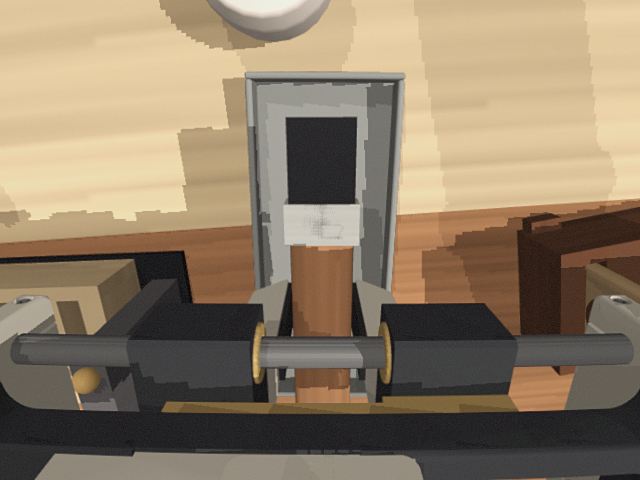

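View pics/d5.png

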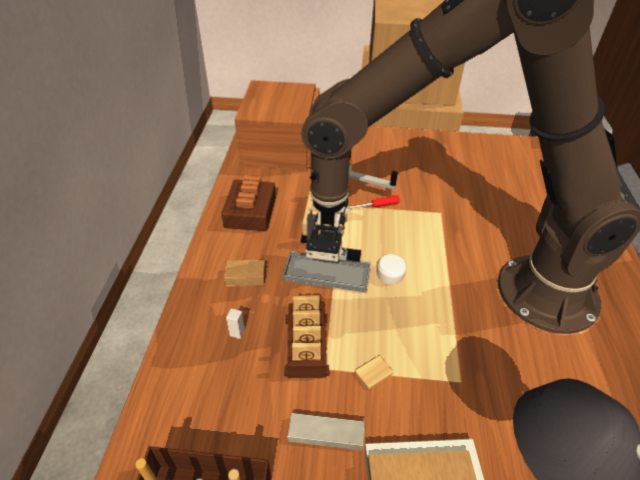

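```bash
python3 -m pendant '[[[0,4,0,0,0,0,0.6],[0,4,40,0,0,0,0.6],[0,4,66,0,0,0,0.6],[0,4,73,0,0,0,0.6],[0,4,73,0,0,0,0.6],[0,4,73,0,0,0,0.6]]]' 25;python3 - <<'E'
from h import *
snap('wrist','w6.png'); st()
E
```

```text
clock: 11.0
position: [0.5739, 0.0017, 0.1901]
ee_rot: [0.11, 3.137, 0.001]
force: [0.3, 0.4, -1.1]
width: 0.303
t 11.05 p [0.5738 0.0017 0.19  ] yawY 85.99 F [-0.3 -0.1 -1.7] w 27.8
```

View pics/w6.png

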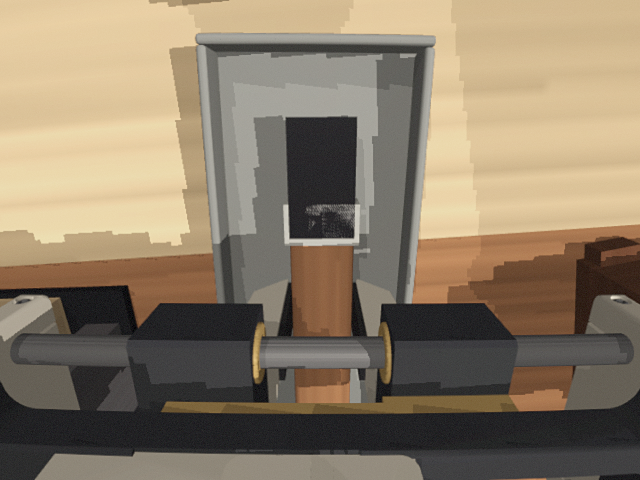

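```bash
python3 -m pendant '[[[0,0,2,0,0,0,0.6],[0,0,2,0,0,0,0.24],[0,0,2,0,0,0,0.24],[0,0,2,0,0,0,0.24],[0,0,2,0,0,0,0.24],[0,0,-30,0,0,0,0.24],[0,0,-80,0,0,0,0.24],[0,0,-140,0,0,0,0.24],[0,0,-200,0,0,0,0],[0,0,-260,0,0,0,0],[0,0,-260,0,0,0,0]]]' 25;python3 - <<'E'
from h import *
snap('wrist','w7.png'); st(); to([.56,.18,.45],97)
E
```

```text
clock: 12.42
position: [0.5741, 0.0011, 0.4539]
ee_rot: [0.11, 3.131, 0.002]
force: [0.3, 0.1, -0.7]
width: 0.497
t 12.47 p [0.5735 0.0014 0.451 ] yawY 86.0 F [-0.1 -0.2 -0.6] w 45.9
to [0.56, 0.18, 0.45] 97 shift [ 25.9 177.2   1.1] rot [ 0.0008  0.0045 -0.192 ] clock 12.47
```

View pics/w7.png

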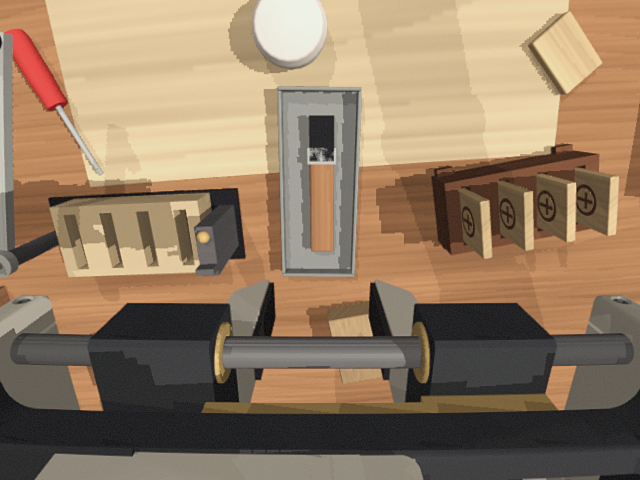

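Brush lies in the tray (column 320, rows 115–252), and all four rack slots hold plates. Next I'll look at the rack from above.

```bash
python3 -m pendant '[[[20,210,1,0,0,-0.192,0],[20,210,1,0,0,-0.192,0],[20,210,1,0,0,-0.192,0],[20,210,1,0,0,-0.192,0],[20,210,1,0,0,-0.192,0],[20,210,1,0,0,-0.192,0],[20,210,1,0,0,-0.192,0]]]' 25;python3 - <<'E'
from h import *
s,im=snap('wrist','w8.png'); st()
cv2.imwrite('pics/w8c.png',cv2.resize(cv2.cvtColor(im,cv2.COLOR_RGB2BGR)[170:300,210:460],None,fx=3.2,fy=3.2,interpolation=cv2.INTER_CUBIC))
E
```

```text
clock: 13.35
position: [0.5684, 0.2103, 0.4477]
ee_rot: [-0.187, 3.136, -0.001]
force: [0.1, -0.5, -0.4]
width: 0.497
t 13.4 p [0.5683 0.2106 0.4478] yawY 96.84 F [0.  0.9 0.2] w 45.6
```

View pics/w8.png

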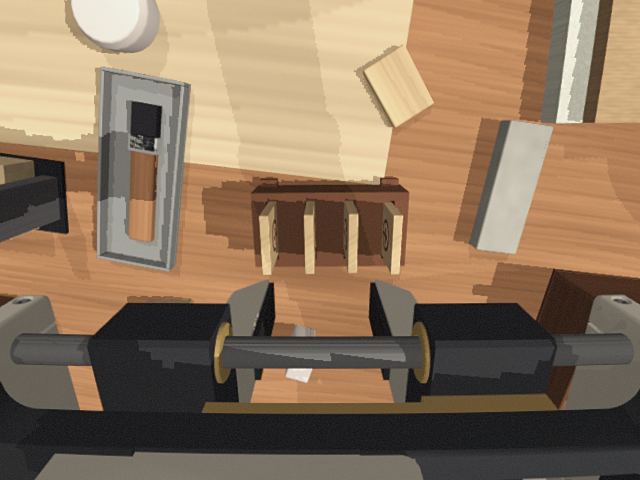

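View pics/w8c.png

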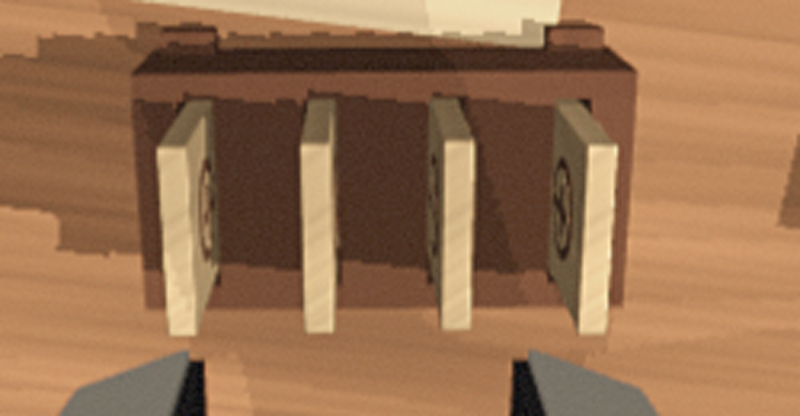

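Run:
```python
from h import *
s=arm.observe()
f=lambda P:[(210+(x+.5)/3.2-.5,170+(y+.5)/3.2-.5) for x,y in P]
P=[[(159,147),(186,147),(197,334),(169,334)],[(302,145),(334,145),(334,331),(305,331)],[(443,140),(473,140),(470,328),(443,328)],[(589,145),(617,145),(606,332),(580,332)]]
cs=[]
for p in P:
    q=onz('wrist',f(p),.1,s)[:,:2]; d=(q[3]+q[2]-q[0]-q[1])/2
    print(q.mean(0),'len',np.linalg.norm(d),'thk',np.linalg.norm(q[1]-q[0]),'dir',np.rad2deg(np.arctan2(d[1],d[0]))); cs.append(q.mean(0))
cs=np.array(cs); print(np.diff(cs,axis=0),np.linalg.norm(np.diff(cs,axis=0),axis=1)); d=cs[3]-cs[0]; print(np.rad2deg(np.arctan2(d[1],d[0])))
c=onz('wrist',f([(134,72),(636,72),(622,306),(147,306)]),.05,s)[:,:2]; print('rack top',c,c.mean(0))
to([.60,-.21,.42],91)
```

```text
[0.6058 0.1612] len 0.059378743900437056 thk 0.007906224195451316 dir 7.1325616749966025
[0.6    0.2031] len 0.058914799149370145 thk 0.009334872174597763 dir 6.668662646901974
[0.5938 0.2441] len 0.05943921885616352 thk 0.008745999818251578 dir 7.900323900618726
[0.5902 0.2863] len 0.05935706936320627 thk 0.00821268841319709 dir 7.571025851281059
[[-0.0058  0.0419]
 [-0.0062  0.041 ]
 [-0.0036  0.0422]] [0.0423 0.0415 0.0423]
97.12534419934344
rack top [[0.5662 0.1364]
 [0.5464 0.3011]
 [0.6291 0.3121]
 [0.649  0.146 ]] [0.5977 0.2239]
to [0.6, -0.21, 0.42] 91 shift [  18.6 -421.4   28. ] rot [-0.0005  0.0002  0.1019] clock 13.4
```

```bash
python3 -m pendant '[[[39,-421,28,0,0,0.102,0],[39,-421,28,0,0,0.102,0],[39,-421,28,0,0,0.102,0],[39,-421,28,0,0,0.102,0],[39,-421,28,0,0,0.102,0],[39,-421,28,0,0,0.102,0],[39,-421,28,0,0,0.102,0],[39,-421,28,0,0,0.102,0],[39,-421,28,0,0,0.102,0],[39,-421,28,0,0,0.102,0]]]' 25;python3 - <<'E'
from h import *
s,im=snap('wrist','w9.png'); st()
cv2.imwrite('pics/w9c.png',cv2.resize(cv2.cvtColor(im,cv2.COLOR_RGB2BGR)[170:300,180:430],None,fx=3.2,fy=3.2,interpolation=cv2.INTER_CUBIC))
E
```

```text
clock: 14.65
position: [0.5807, -0.2088, 0.4198]
ee_rot: [-0.034, 3.141, 0.001]
force: [0.3, 0.1, -0.1]
width: 0.502
t 14.7 p [ 0.5808 -0.2087  0.4198] yawY 91.27 F [-0.8 -0.1  0.1] w 46.2
```

View pics/w9c.png

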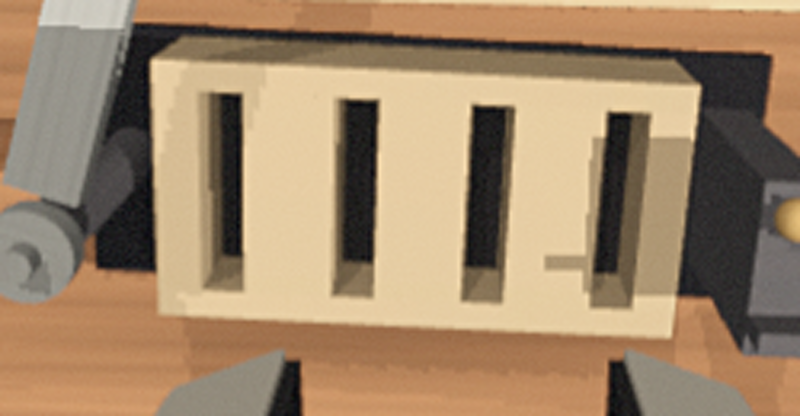

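Run:
```python
from h import *
s=arm.observe()
f=lambda P:[(180+(x+.5)/3.2-.5,170+(y+.5)/3.2-.5) for x,y in P]
P=[[(196,92),(243,94),(244,291),(203,289)],[(334,98),(379,100),(374,297),(332,295)],[(470,105),(515,107),(503,302),(461,300)],[(605,113),(650,115),(632,308),(590,306)],[(152,60),(700,85),(673,338),(159,315)]]
cs=[]
for p in P:
    q=onz('wrist',f(p),.05,s)[:,:2]; d=(q[3]+q[2]-q[0]-q[1])/2;e=(q[1]+q[2]-q[0]-q[3])/2
    print(q.mean(0),'len',np.linalg.norm(d),'wid',np.linalg.norm(e),'dir',np.rad2deg(np.arctan2(d[1],d[0])),np.rad2deg(np.arctan2(e[1],e[0]))); cs.append(q.mean(0))
cs=np.array(cs);d=cs[3]-cs[0];print(np.linalg.norm(np.diff(cs,axis=0),axis=1), np.rad2deg(np.arctan2(d[1],d[0])),cs[:4].mean(0))
print('hinge',onz('wrist',f([(30,252)]),.117,s),'knob?',onz('wrist',[(0,0)],.154,s))
```

```text
[ 0.605  -0.2807] len 0.06505168735704119 wid 0.013900624238037777 dir -1.1187552724084058 88.50304186280106
[ 0.6061 -0.2386] len 0.06518202739936575 wid 0.013743572171854856 dir -1.2063353861567772 88.48310119502601
[ 0.6072 -0.1967] len 0.06471871741541364 wid 0.013779865823430609 dir -1.1837058687013073 88.48916759452277
[ 0.6086 -0.1548] len 0.06435054512285503 wid 0.013867580248983262 dir -0.9196643520341327 88.49370629662369
[ 0.6069 -0.2175] len 0.08437910616875646 wid 0.1683378757726269 dir -1.390651953653224 88.5385221771314
[0.0421 0.0419 0.042  0.0627] 88.39496086380665 [ 0.6067 -0.2177]
hinge [[ 0.6013 -0.3179  0.117 ]] knob? [[ 0.4268 -0.4107  0.154 ]]
```

Run:
```python
from h import *
st();to([.6056,.1612,.31],97.2)
```

```text
t 14.7 p [ 0.5808 -0.2087  0.4198] yawY 91.27 F [-0.8 -0.1  0.1] w 46.2
to [0.6056, 0.1612, 0.31] 97.2 shift [-33.  369.2 110.1] rot [ 0.0007  0.0003 -0.1035] clock 14.7
```

```bash
python3 -m pendant '[[[-33,369,60,0,0,-0.104,0.478],[-33,369,60,0,0,-0.104,0.478],[-33,369,60,0,0,-0.104,0.478],[-33,369,60,0,0,-0.104,0.478],[-33,369,60,0,0,-0.104,0.478],[-33,369,60,0,0,-0.104,0.478],[-33,369,110,0,0,-0.104,0.478],[-33,369,110,0,0,-0.104,0.478],[-33,369,110,0,0,-0.104,0.478]]]' 30;python3 - <<'E'
from h import *
s,im=snap('wrist','w10.png'); st();to([.6056,.1612,.239],97.2)
E
```

```text
clock: 15.82
position: [0.6065, 0.1588, 0.3112]
ee_rot: [-0.193, 3.135, -0.0]
force: [-0.2, 0.7, 0.9]
width: 0.263
t 15.88 p [0.6068 0.1586 0.3118] yawY 97.03 F [ 0.6  0.6 -0.1] w 24.1
to [0.6056, 0.1612, 0.239] 97.2 shift [ 1.1  2.7 72.8] rot [ 0.      0.0025 -0.003 ] clock 15.88
```

View pics/w10.png

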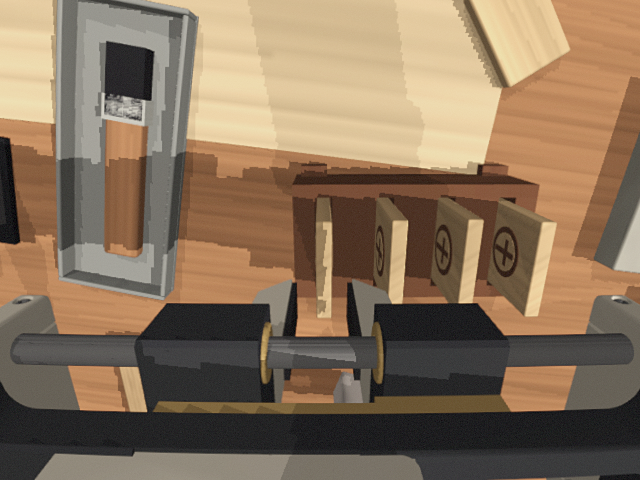

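Run:
```python
from h import *
s=st();q=onz('wrist',[(317,198),(330,198),(330,317),(317,317)],.1,s)[:,:2]; print(q,q.mean(0)); to([.6056,.1605,.239],97.2)
```

```text
t 15.88 p [0.6068 0.1586 0.3118] yawY 97.03 F [ 0.6  0.6 -0.1] w 24.1
[[0.5645 0.1517]
 [0.5636 0.1587]
 [0.6357 0.1681]
 [0.6366 0.1603]] [0.6001 0.1597]
to [0.6056, 0.1605, 0.239] 97.2 shift [ 1.2  2.  72.8] rot [ 0.      0.0025 -0.003 ] clock 15.88
```

```bash
python3 -m pendant '[[[1,2,20,0,0,0,0.478],[1,2,60,0,0,0,0.478],[1,2,73,0,0,0,0.478],[1,2,73,0,0,0,0.478],[1,2,73,0,0,0,1],[1,2,73,0,0,0,1],[1,2,73,0,0,0,1],[1,2,73,0,0,0,1],[1,2,73,0,0,0,1],[1,2,73,0,0,0,1]]]' 30;python3 - <<'E'
from h import *
s,im=snap('wrist','w11.png'); st()
E
```

```text
clock: 17.12
position: [0.6055, 0.1611, 0.2381]
ee_rot: [-0.194, 3.133, 0.0]
force: [-0.6, -2.4, 7.8]
width: 0.093
t 17.18 p [0.6055 0.1611 0.2381] yawY 97.09 F [ 0.3 -0.8  7.6] w 9.3
```

View pics/w11.png

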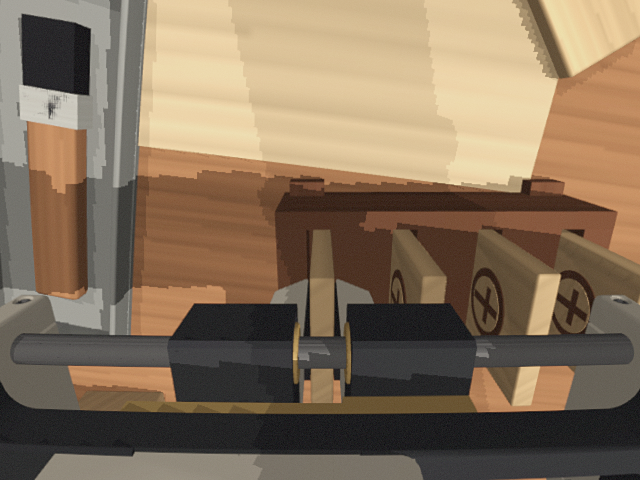

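```bash
python3 -m pendant '[[[0,0,-20,0,0,0,1],[0,0,-50,0,0,0,1],[0,0,-100,0,0,0,1],[0,0,-150,0,0,0,1],[0,0,-150,0,0,0,1]]]' 30;python3 - <<'E'
from h import *
s,im=snap('side','d12.png'); st();to([.6084,-.1547,.39],88.5)
E
```

```text
clock: 17.8
position: [0.6059, 0.1614, 0.3915]
ee_rot: [-0.194, 3.128, 0.004]
force: [0.2, -0.1, -0.6]
width: 0.099
t 17.85 p [0.6052 0.1614 0.3889] yawY 97.12 F [-1.   0.4 -0.9] w 8.5
to [0.6084, -0.1547, 0.39] 88.5 shift [  36.  -314.1   -1.7] rot [0.0015 0.0038 0.1504] clock 17.85
```

View pics/d12.png

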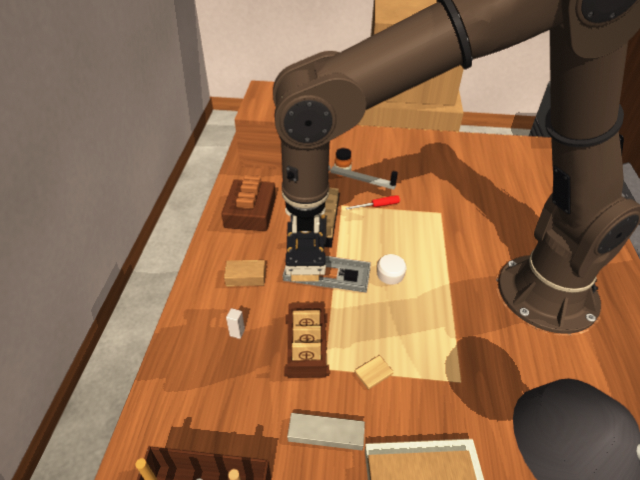

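```bash
python3 -m pendant '[[[36,-314,-2,0,0,0.15,1],[36,-314,-2,0,0,0.15,1],[36,-314,-2,0,0,0.15,1],[36,-314,-2,0,0,0.15,1],[36,-314,-2,0,0,0.15,1],[36,-314,-2,0,0,0.15,1],[36,-314,-2,0,0,0.15,1],[36,-314,-2,0,0,0.15,1],[36,-314,70,0,0,0.15,1],[36,-314,90,0,0,0.15,1],[36,-314,90,0,0,0.15,1],[36,-314,90,0,0,0.15,1]]]' 30;python3 - <<'E'
from h import *
s,im=snap('wrist','w13.png'); st();to([.6084,-.1547,.255],88.5)
E
```

```text
clock: 19.35
position: [0.6088, -0.1539, 0.298]
ee_rot: [0.038, 3.14, -0.0]
force: [0.1, 0.4, -0.8]
width: 0.101
t 19.4 p [ 0.6088 -0.1543  0.2985] yawY 88.57 F [-0.2  0.1 -0.1] w 8.6
to [0.6084, -0.1547, 0.255] 88.5 shift [ 0.5 -0.4 43.5] rot [-0.0003  0.0027  0.0013] clock 19.4
```

View pics/w13.png

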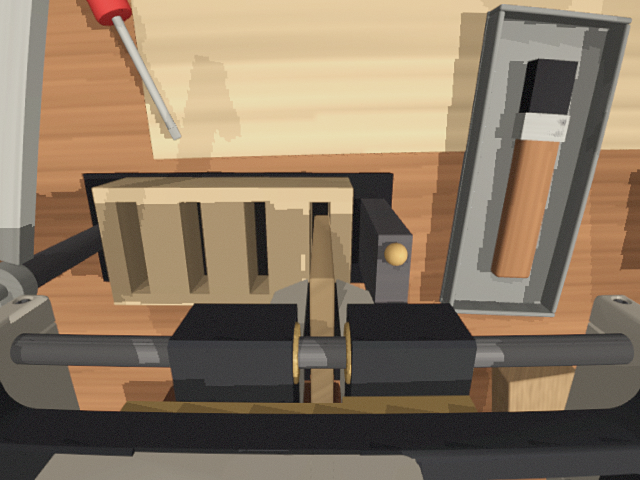

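```bash
python3 -m pendant '[[[0,0,12,0,0,0,1],[0,0,24,0,0,0,1],[0,0,36,0,0,0,1],[0,0,46,0,0,0,1],[0,0,46,0,0,0,1],[0,0,46,0,0,0,1]]]' 30; python3 -m pendant '[[[0,0,2,0,0,0,1],[0,0,4,0,0,0,1],[0,0,4,0,0,0,1]]]' 50
```

```text
clock: 20.15
position: [0.6082, -0.1548, 0.2509]
ee_rot: [0.041, 3.141, -0.0]
force: [-0.5, -0.7, -1.1]
width: 0.097
clock: 20.52
position: [0.6082, -0.1547, 0.2472]
ee_rot: [0.041, 3.14, -0.0]
force: [-1.0, -0.6, 2.3]
width: 0.092
```

```bash
python3 -m pendant '[[[0,0,3,0,0,0,1],[0,0,6,0,0,0,1],[0,0,9,0,0,0,1],[0,0,11,0,0,0,1],[0,0,11,0,0,0,1]]]' 55;python3 - <<'E'
from h import *
s,im=snap('wrist','w14.png'); st()
E
```

```text
clock: 21.15
position: [0.6082, -0.1549, 0.2379]
ee_rot: [0.041, 3.14, 0.001]
force: [-5.0, 2.8, 22.3]
width: 0.097
t 21.2 p [ 0.6082 -0.1549  0.2379] yawY 88.51 F [-6.   2.6 21.1] w 8.5
```

View pics/w14.png

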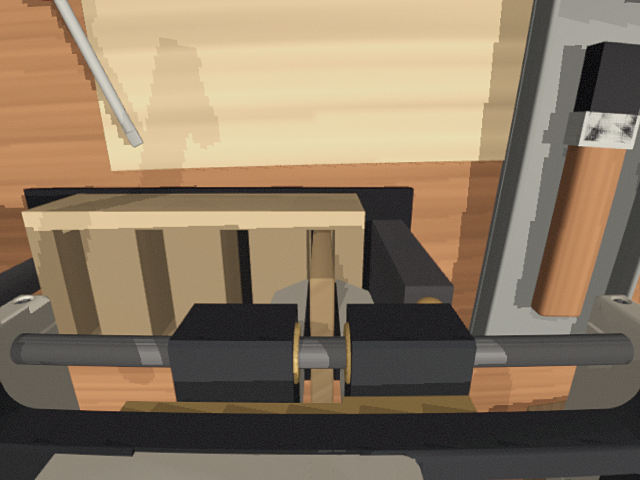

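```bash
python3 -m pendant '[[[0,0,-1,0,0,0,0.65],[0,0,-1,0,0,0,0.65],[0,0,-1,0,0,0,0.65],[0,0,-30,0,0,0,0.65],[0,0,-70,0,0,0,0.65],[0,0,-70,0,0,0,1],[0,0,-70,0,0,0,1],[0,0,-70,0,0,0,1]]]' 40;python3 - <<'E'
from h import *
s,im=snap('wrist','w15.png'); st();to([.6084,-.1547,.280],88.5)
E
```

```text
clock: 22.2
position: [0.6076, -0.1544, 0.3044]
ee_rot: [-0.04, -3.139, -0.001]
force: [-0.2, -0.2, -1.2]
width: 0.005
t 22.25 p [ 0.6076 -0.1545  0.3045] yawY 88.52 F [ 0.6 -0.5  0.5] w 0.5
to [0.6084, -0.1547, 0.28] 88.5 shift [-0.8 -0.2 24.5] rot [ 0.0003 -0.002   0.0003] clock 22.25
```

View pics/w15.png

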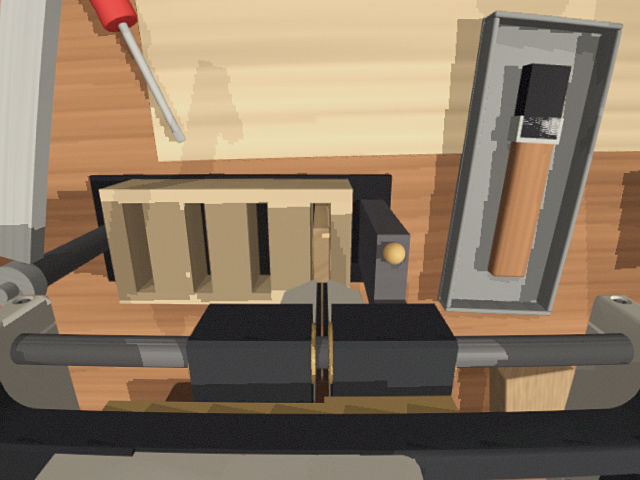

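```bash
python3 -m pendant '[[[-1,0,10,0,0,0,1],[-1,0,20,0,0,0,1],[-1,0,25,0,0,0,1],[-1,0,25,0,0,0,1],[-1,0,28,0,0,0,1],[-1,0,28,0,0,0,1],[-1,0,28,0,0,0,1]]]' 40
```

```text
clock: 23.12
position: [0.6093, -0.1548, 0.2784]
ee_rot: [0.041, 3.14, -0.0]
force: [-1.2, 0.4, 4.9]
width: 0.003
```

Run:
```python
from h import *
st();to([.6000,.2030,.31],97.2)
```

```text
t 23.12 p [ 0.6093 -0.1548  0.2784] yawY 88.52 F [-1.2  0.4  4.9] w 0.3
to [0.6, 0.203, 0.31] 97.2 shift [ 18.5 357.5 -31.7] rot [-0.0002  0.0012 -0.1516] clock 23.12
```

```bash
python3 -m pendant '[[[0,0,-60,0,0,0,1],[18,358,-60,0,0,-0.152,0.478],[18,358,-60,0,0,-0.152,0.478],[18,358,-60,0,0,-0.152,0.478],[18,358,-60,0,0,-0.152,0.478],[18,358,-60,0,0,-0.152,0.478],[18,358,-60,0,0,-0.152,0.478],[18,358,-60,0,0,-0.152,0.478],[18,358,-33,0,0,-0.152,0.478],[18,358,-33,0,0,-0.152,0.478],[18,358,-33,0,0,-0.152,0.478]]]' 30;python3 - <<'E'
from h import *
s,im=snap('wrist','w16.png'); st();to([.6000,.2030,.238],97.2)
E
```

```text
clock: 24.5
position: [0.6006, 0.2029, 0.3114]
ee_rot: [-0.196, 3.135, -0.0]
force: [0.9, 0.2, 0.2]
width: 0.261
t 24.55 p [0.6007 0.203  0.3117] yawY 97.17 F [-0.6  0.   0.4] w 24.4
to [0.6, 0.203, 0.238] 97.2 shift [ 0.8  0.1 73.7] rot [ 0.0001  0.001  -0.0005] clock 24.55
```

View pics/w16.png

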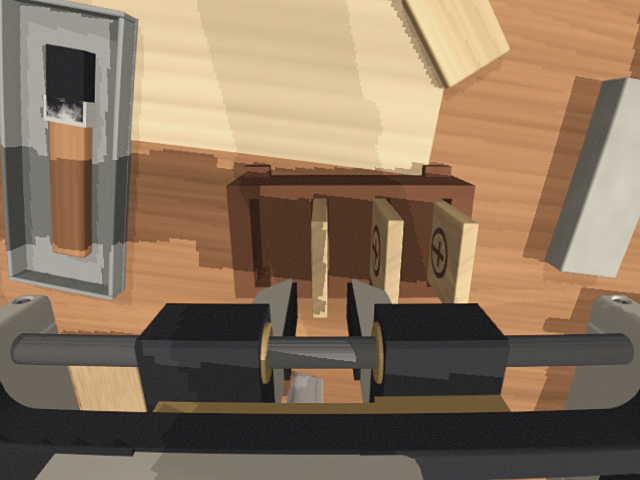

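Plate B is centred between the fingers, column about 320.

```bash
python3 -m pendant '[[[1,0,20,0,0,0,0.478],[1,0,60,0,0,0,0.478],[1,0,74,0,0,0,0.478],[1,0,74,0,0,0,0.478],[1,0,74,0,0,0,1],[1,0,74,0,0,0,1],[1,0,74,0,0,0,1],[1,0,74,0,0,0,1],[1,0,74,0,0,0,1],[1,0,54,0,0,0,1],[1,0,24,0,0,0,1],[1,0,-26,0,0,0,1],[1,0,-76,0,0,0,1],[1,0,-76,0,0,0,1],[1,0,-76,0,0,0,1]]]' 30;python3 - <<'E'
from h import *
s,im=snap('side','d17.png'); st();to([.6073,-.1967,.39],88.5)
cv2.imwrite('pics/d17c.png',cv2.cvtColor(im[180:400,200:420],cv2.COLOR_RGB2BGR))
E
```

```text
clock: 26.42
position: [0.5988, 0.2038, 0.3864]
ee_rot: [0.199, -3.135, -0.001]
force: [0.4, -0.3, -2.3]
width: 0.097
t 26.48 p [0.5987 0.2038 0.3856] yawY 97.25 F [-1.3 -0.3 -2. ] w 9.1
to [0.6073, -0.1967, 0.39] 88.5 shift [  42.  -398.3   -4.3] rot [-0.0002 -0.0019  0.1527] clock 26.48
```

View pics/d17c.png

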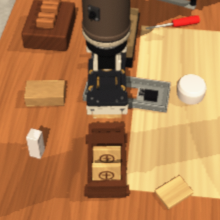

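```bash
python3 -m pendant '[[[42,-398,-4,0,0,0.153,1],[42,-398,-4,0,0,0.153,1],[42,-398,-4,0,0,0.153,1],[42,-398,-4,0,0,0.153,1],[42,-398,-4,0,0,0.153,1],[42,-398,-4,0,0,0.153,1],[42,-398,-4,0,0,0.153,1],[42,-398,-4,0,0,0.153,1],[42,-398,-4,0,0,0.153,1],[42,-398,50,0,0,0.153,1],[42,-398,86,0,0,0.153,1],[42,-398,86,0,0,0.153,1],[42,-398,86,0,0,0.153,1]]]' 30;python3 - <<'E'
from h import *
s,im=snap('wrist','w18.png'); st();to([.6073,-.1967,.252],88.5)
E
```

```text
clock: 28.1
position: [0.6084, -0.1958, 0.302]
ee_rot: [0.04, 3.14, -0.0]
force: [0.5, -0.7, -0.9]
width: 0.099
t 28.15 p [ 0.6085 -0.1962  0.3025] yawY 88.52 F [0.  0.2 0.1] w 8.5
to [0.6073, -0.1967, 0.252] 88.5 shift [ 1.3 -0.5 50.5] rot [-0.0003  0.0025  0.0003] clock 28.15
```

View pics/w18.png

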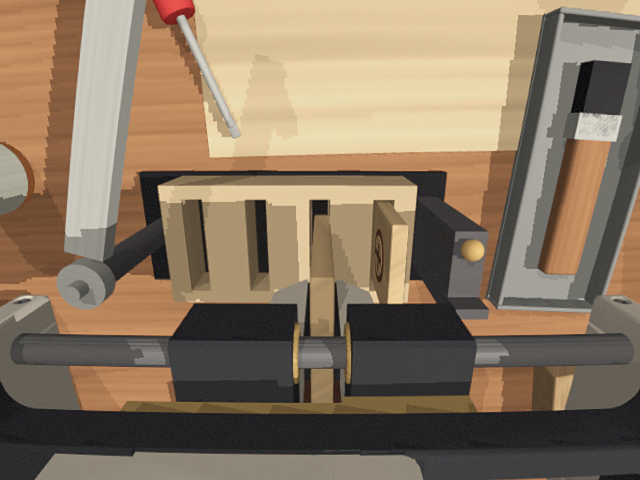

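```bash
python3 -m pendant '[[[1,0,12,0,0,0,1],[1,0,24,0,0,0,1],[1,0,36,0,0,0,1],[1,0,50,0,0,0,1],[1,0,50,0,0,0,1],[1,0,50,0,0,0,1]]]' 30; python3 -m pendant '[[[0,0,2,0,0,0,1],[0,0,4,0,0,0,1],[0,0,4,0,0,0,1]]]' 50
```

```text
clock: 28.9
position: [0.6067, -0.1967, 0.2507]
ee_rot: [-0.043, -3.141, 0.0]
force: [0.2, 0.3, -0.2]
width: 0.097
clock: 29.28
position: [0.6068, -0.1966, 0.2471]
ee_rot: [0.042, 3.141, -0.0]
force: [-0.7, 0.9, 2.9]
width: 0.092
```

```bash
python3 -m pendant '[[[0,0,3,0,0,0,1],[0,0,6,0,0,0,1],[0,0,9,0,0,0,1],[0,0,11,0,0,0,1],[0,0,11,0,0,0,1]]]' 55;python3 -m pendant '[[[0,0,-1,0,0,0,0.65],[0,0,-1,0,0,0,0.65],[0,0,-1,0,0,0,0.65],[0,0,-30,0,0,0,0.65],[0,0,-70,0,0,0,0.65],[0,0,-70,0,0,0,0.65]]]' 30;python3 - <<'E'
from h import *
s,im=snap('wrist','w19.png'); st();to([.5945,.2445,.31],97.2)
E
```

```text
clock: 29.9
position: [0.6068, -0.1968, 0.2378]
ee_rot: [0.042, 3.14, 0.001]
force: [-5.6, 2.3, 20.2]
width: 0.099
clock: 30.65
position: [0.6077, -0.1972, 0.3086]
ee_rot: [0.042, 3.136, -0.002]
force: [-0.3, 0.1, -0.8]
width: 0.173
t 30.7 p [ 0.6071 -0.1967  0.3068] yawY 88.46 F [-0.5 -0.2 -1.3] w 16.2
to [0.5945, 0.2445, 0.31] 97.2 shift [ 24.4 440.7  -3.5] rot [-0.0006  0.0024 -0.1525] clock 30.7
```

View pics/w19.png

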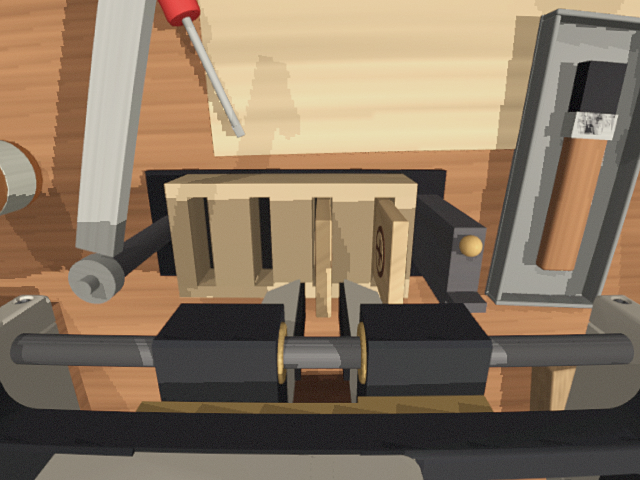

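```bash
python3 -m pendant '[[[0,0,-40,0,0,0,0.478],[24,441,-40,0,0,-0.153,0.478],[24,441,-40,0,0,-0.153,0.478],[24,441,-40,0,0,-0.153,0.478],[24,441,-40,0,0,-0.153,0.478],[24,441,-40,0,0,-0.153,0.478],[24,441,-40,0,0,-0.153,0.478],[24,441,-40,0,0,-0.153,0.478],[24,441,-40,0,0,-0.153,0.478],[24,441,-40,0,0,-0.153,0.478],[24,441,-4,0,0,-0.153,0.478],[24,441,-4,0,0,-0.153,0.478],[24,441,-4,0,0,-0.153,0.478]]]' 30;python3 - <<'E'
from h import *
s,im=snap('wrist','w20.png'); st();to([.5945,.2445,.238],97.2)
E
```

```text
clock: 32.33
position: [0.5951, 0.2436, 0.3105]
ee_rot: [-0.195, 3.135, -0.001]
force: [0.6, -0.2, -0.5]
width: 0.265
t 32.38 p [0.5952 0.244  0.3109] yawY 97.14 F [-0.6 -1.2 -0. ] w 23.8
to [0.5945, 0.2445, 0.238] 97.2 shift [ 0.7  0.6 72.9] rot [ 0.0001  0.0012 -0.001 ] clock 32.38
```

View pics/w20.png

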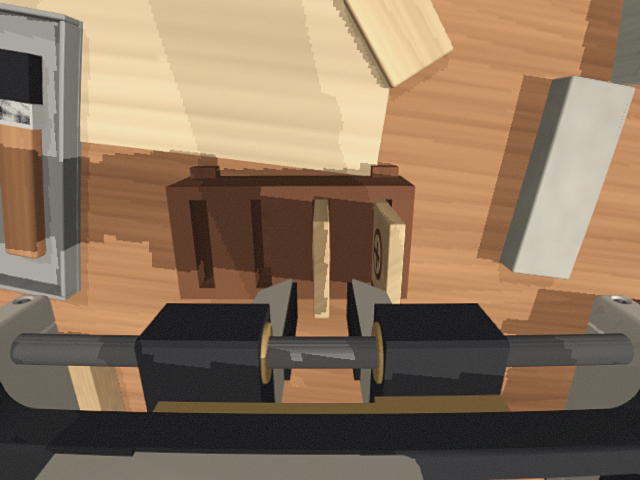

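```bash
python3 -m pendant '[[[1,0,20,0,0,0,0.478],[1,0,60,0,0,0,0.478],[1,0,73,0,0,0,0.478],[1,0,73,0,0,0,0.478],[1,0,73,0,0,0,1],[1,0,73,0,0,0,1],[1,0,73,0,0,0,1],[1,0,73,0,0,0,1],[1,0,73,0,0,0,1],[1,0,54,0,0,0,1],[1,0,24,0,0,0,1],[1,0,-26,0,0,0,1],[1,0,-77,0,0,0,1],[1,0,-77,0,0,0,1],[1,0,-77,0,0,0,1]]]' 30;python3 - <<'E'
from h import *
st();to([.6061,-.2387,.39],88.5)
E
```

```text
clock: 34.25
position: [0.5931, 0.2449, 0.3871]
ee_rot: [0.199, -3.135, -0.001]
force: [-1.0, -0.4, -0.3]
width: 0.097
t 34.25 p [0.5931 0.2449 0.3871] yawY 97.25 F [-1.  -0.4 -0.3] w 8.9
to [0.6061, -0.2387, 0.39] 88.5 shift [  48.1 -481.4   -3.2] rot [ 0.0006 -0.0001  0.1526] clock 34.25
```

```bash
python3 -m pendant '[[[48,-481,-4,0,0,0.153,1],[48,-481,-4,0,0,0.153,1],[48,-481,-4,0,0,0.153,1],[48,-481,-4,0,0,0.153,1],[48,-481,-4,0,0,0.153,1],[48,-481,-4,0,0,0.153,1],[48,-481,-4,0,0,0.153,1],[48,-481,-4,0,0,0.153,1],[48,-481,-4,0,0,0.153,1],[48,-481,-4,0,0,0.153,1],[48,-481,-4,0,0,0.153,1],[48,-481,50,0,0,0.153,1],[48,-481,86,0,0,0.153,1],[48,-481,86,0,0,0.153,1],[48,-481,86,0,0,0.153,1]]]' 30;python3 - <<'E'
from h import *
s,im=snap('wrist','w21.png'); st();to([.6061,-.2387,.252],88.5)
E
```

```text
clock: 36.12
position: [0.6071, -0.238, 0.3022]
ee_rot: [0.041, 3.14, -0.001]
force: [0.7, -0.1, 0.3]
width: 0.094
t 36.17 p [ 0.6072 -0.2383  0.3027] yawY 88.5 F [-0.4 -0.4  0.6] w 9.0
to [0.6061, -0.2387, 0.252] 88.5 shift [ 1.2 -0.3 50.7] rot [-0.0008  0.0027 -0.    ] clock 36.17
```

View pics/w21.png

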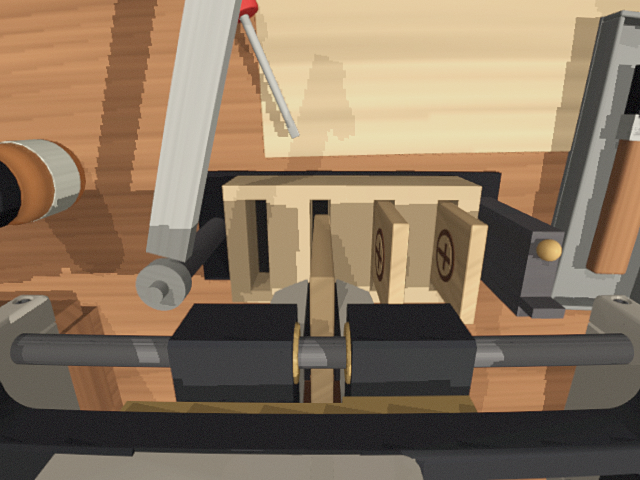

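```bash
python3 -m pendant '[[[1,0,12,0,0,0,1],[1,0,24,0,0,0,1],[1,0,36,0,0,0,1],[1,0,51,0,0,0,1],[1,0,51,0,0,0,1],[1,0,51,0,0,0,1]]]' 30; python3 -m pendant '[[[0,0,2,0,0,0,1],[0,0,4,0,0,0,1],[0,0,4,0,0,0,1]]]' 50
```

```text
clock: 36.92
position: [0.6054, -0.2385, 0.2497]
ee_rot: [-0.042, -3.141, -0.0]
force: [0.1, 0.9, -0.6]
width: 0.094
clock: 37.3
position: [0.6055, -0.2385, 0.2461]
ee_rot: [0.042, 3.141, -0.0]
force: [0.2, 0.8, 2.2]
width: 0.097
```

```bash
python3 -m pendant '[[[0,0,3,0,0,0,1],[0,0,6,0,0,0,1],[0,0,9,0,0,0,1],[0,0,10.5,0,0,0,1],[0,0,10.5,0,0,0,1]]]' 55;python3 -m pendant '[[[0,0,-1,0,0,0,0.65],[0,0,-1,0,0,0,0.65],[0,0,-1,0,0,0,0.65],[0,0,-30,0,0,0,0.65],[0,0,-70,0,0,0,0.65],[0,0,-70,0,0,0,0.65]]]' 30;python3 - <<'E'
from h import *
s,im=snap('wrist','w22.png'); st();to([.5897,.2862,.31],97.2)
E
```

```text
clock: 37.92
position: [0.6055, -0.2387, 0.2378]
ee_rot: [0.043, 3.139, 0.001]
force: [-7.2, 4.4, 24.7]
width: 0.094
clock: 38.67
position: [0.6063, -0.2391, 0.3081]
ee_rot: [0.042, 3.136, -0.003]
force: [-0.1, 0.1, 0.1]
width: 0.174
t 38.73 p [ 0.6058 -0.2386  0.3062] yawY 88.46 F [ 0.7 -0.8 -0.2] w 15.7
to [0.5897, 0.2862, 0.31] 97.2 shift [ 30.2 524.2  -4.1] rot [-0.0008  0.0023 -0.1525] clock 38.73
```

View pics/w22.png

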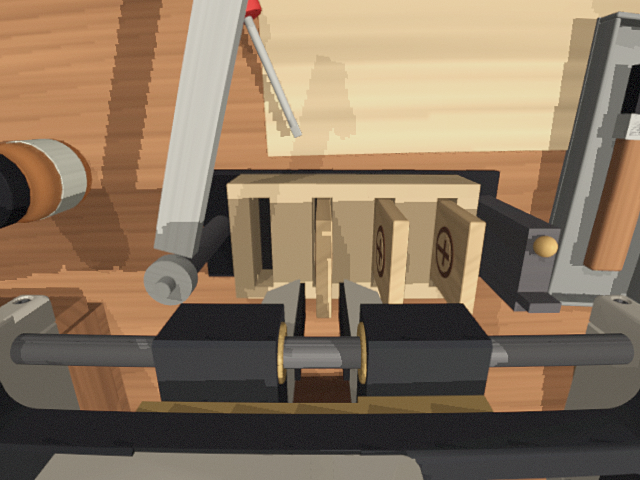

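Three plates are home. Now the fourth.

```bash
python3 -m pendant '[[[0,0,-40,0,0,0,0.478],[30,524,-40,0,0,-0.153,0.478],[30,524,-40,0,0,-0.153,0.478],[30,524,-40,0,0,-0.153,0.478],[30,524,-40,0,0,-0.153,0.478],[30,524,-40,0,0,-0.153,0.478],[30,524,-40,0,0,-0.153,0.478],[30,524,-40,0,0,-0.153,0.478],[30,524,-40,0,0,-0.153,0.478],[30,524,-40,0,0,-0.153,0.478],[30,524,-40,0,0,-0.153,0.478],[30,524,-40,0,0,-0.153,0.478],[30,524,-4,0,0,-0.153,0.478],[30,524,-4,0,0,-0.153,0.478],[30,524,-4,0,0,-0.153,0.478]]]' 30;python3 - <<'E'
from h import *
s,im=snap('wrist','w23.png'); st();to([.5897,.2862,.238],97.2)
E
```

```text
clock: 40.6
position: [0.5901, 0.285, 0.3102]
ee_rot: [-0.195, 3.135, -0.0]
force: [0.2, 0.1, -0.1]
width: 0.264
t 40.65 p [0.5902 0.2854 0.3106] yawY 97.15 F [ 1.  -0.1  0.8] w 24.1
to [0.5897, 0.2862, 0.238] 97.2 shift [ 0.5  0.9 72.6] rot [ 0.0003  0.0015 -0.0009] clock 40.65
```

View pics/w23.png

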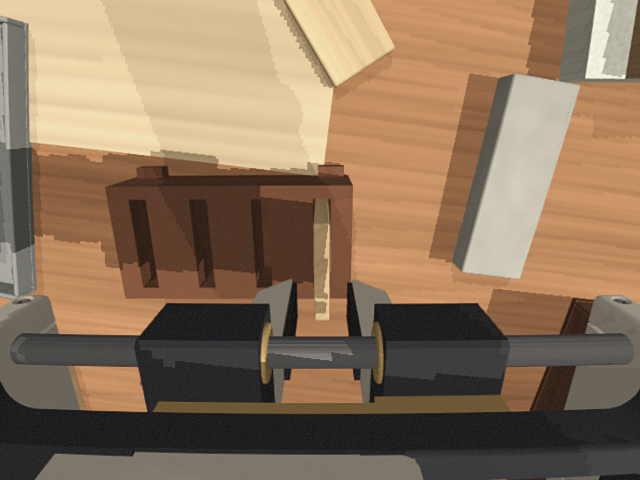

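```bash
python3 -m pendant '[[[0,1,20,0,0,0,0.478],[0,1,60,0,0,0,0.478],[0,1,73,0,0,0,0.478],[0,1,73,0,0,0,0.478],[0,1,73,0,0,0,1],[0,1,73,0,0,0,1],[0,1,73,0,0,0,1],[0,1,73,0,0,0,1],[0,1,73,0,0,0,1],[0,1,54,0,0,0,1],[0,1,24,0,0,0,1],[0,1,-26,0,0,0,1],[0,1,-77,0,0,0,1],[0,1,-77,0,0,0,1],[0,1,-77,0,0,0,1]]]' 30;python3 - <<'E'
from h import *
st();to([.605,-.2807,.39],88.5)
E
```

```text
clock: 42.52
position: [0.5889, 0.2876, 0.3867]
ee_rot: [-0.199, 3.135, 0.002]
force: [-0.7, 0.1, -1.6]
width: 0.094
t 42.52 p [0.5889 0.2876 0.3867] yawY 97.27 F [-0.7  0.1 -1.6] w 8.7
to [0.605, -0.2807, 0.39] 88.5 shift [  55.9 -565.8   -3.9] rot [0.001  0.0001 0.153 ] clock 42.52
```

```bash
python3 -m pendant '[[[56,-566,-4,0,0,0.153,1],[56,-566,-4,0,0,0.153,1],[56,-566,-4,0,0,0.153,1],[56,-566,-4,0,0,0.153,1],[56,-566,-4,0,0,0.153,1],[56,-566,-4,0,0,0.153,1],[56,-566,-4,0,0,0.153,1],[56,-566,-4,0,0,0.153,1],[56,-566,-4,0,0,0.153,1],[56,-566,-4,0,0,0.153,1],[56,-566,-4,0,0,0.153,1],[56,-566,-4,0,0,0.153,1],[56,-566,50,0,0,0.153,1],[56,-566,86,0,0,0.153,1],[56,-566,86,0,0,0.153,1],[56,-566,86,0,0,0.153,1]]]' 30;python3 - <<'E'
from h import *
s,im=snap('wrist','w24.png'); st();to([.605,-.2807,.252],88.5)
E
```

```text
clock: 44.52
position: [0.6058, -0.2807, 0.3018]
ee_rot: [0.04, 3.14, -0.001]
force: [0.2, -0.0, -0.6]
width: 0.092
t 44.58 p [ 0.6059 -0.2811  0.3023] yawY 88.52 F [-0.  -0.2 -1.1] w 9.0
to [0.605, -0.2807, 0.252] 88.5 shift [ 1.   0.4 50.3] rot [-0.0009  0.0027  0.0003] clock 44.58
```

View pics/w24.png

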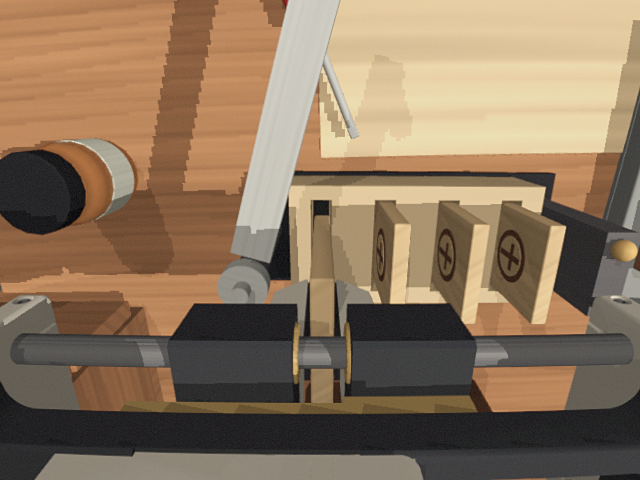

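```bash
python3 -m pendant '[[[0,1,12,0,0,0,1],[0,1,24,0,0,0,1],[0,1,36,0,0,0,1],[0,1,50,0,0,0,1],[0,1,50,0,0,0,1],[0,1,50,0,0,0,1]]]' 30; python3 -m pendant '[[[0,0,2,0,0,0,1],[0,0,4,0,0,0,1],[0,0,4,0,0,0,1]]]' 50
```

```text
clock: 45.32
position: [0.605, -0.2805, 0.2502]
ee_rot: [-0.043, -3.141, 0.0]
force: [0.5, -0.5, -0.3]
width: 0.094
clock: 45.7
position: [0.6052, -0.2804, 0.2466]
ee_rot: [0.042, 3.141, -0.0]
force: [-0.2, 0.6, 1.5]
width: 0.096
```

```bash
python3 -m pendant '[[[0,0.5,3,0,0,0,1],[0,0.5,6,0,0,0,1],[0,0.5,9,0,0,0,1],[0,0.5,10.5,0,0,0,1],[0,0.5,10.5,0,0,0,1]]]' 55;python3 -m pendant '[[[0,0,-1,0,0,0,0.74],[0,0,-1,0,0,0,0.74],[0,0.7,-1,0,0,0,0.74]]]' 30;python3 - <<'E'
from h import *
s,im=snap('wrist','w25.png'); st()
E
```

```text
clock: 46.32
position: [0.6051, -0.2804, 0.2374]
ee_rot: [0.043, 3.14, -0.001]
force: [-4.2, 2.2, 14.2]
width: 0.093
clock: 46.7
position: [0.6051, -0.279, 0.2364]
ee_rot: [-0.042, -3.141, -0.0]
force: [-0.1, 0.4, 0.5]
width: 0.13
t 46.75 p [ 0.6051 -0.2789  0.2364] yawY 88.47 F [ 0.3 -0.4 -0.4] w 11.9
```

View pics/w25.png

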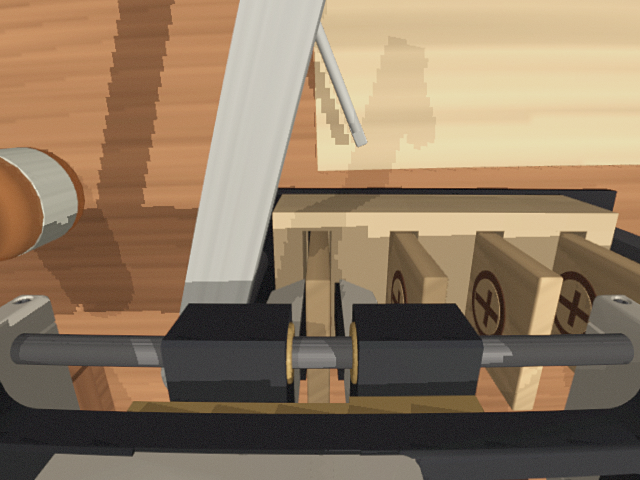

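```bash
python3 -m pendant '[[[0,0,-20,0,0,0,0.74],[0,0,-55,0,0,0,0.74],[0,0,-55,0,0,0,1],[0,0,-55,0,0,0,1],[0,-1,-50,0,0,0,1],[0,-1,-44,0,0,0,1],[0,-1,-39,0,0,0,1],[0,-1,-39,0,0,0,1]]]' 40; python3 -m pendant '[[[0,0,-15,0,0,0,1],[0,42,-15,0,0,0,1],[0,42,-15,0,0,0,1],[0,42,-8,0,0,0,1],[0,42,-2,0,0,0,1],[0,42,0,0,0,0,1],[0,42,0,0,0,0,1]]]' 40; python3 -m pendant '[[[0,0,-15,0,0,0,1],[0,42,-15,0,0,0,1],[0,42,-15,0,0,0,1],[0,42,-8,0,0,0,1],[0,42,-2,0,0,0,1],[0,42,0,0,0,0,1],[0,42,0,0,0,0,1]]]' 40
```

```text
clock: 47.75
position: [0.6052, -0.2818, 0.2781]
ee_rot: [0.044, 3.138, -0.003]
force: [-5.1, -0.2, 23.4]
width: 0.009
clock: 48.62
position: [0.6063, -0.2407, 0.2781]
ee_rot: [0.046, 3.138, -0.004]
force: [-5.1, 1.0, 22.0]
width: 0.006
clock: 49.5
position: [0.6075, -0.1987, 0.2781]
ee_rot: [0.046, 3.138, -0.003]
force: [-5.4, 0.6, 22.8]
width: -0.001
```

Run:
```python
from h import *
st();to([.4094,-.2555,.37],71.5)
```

```text
t 49.5 p [ 0.6075 -0.1987  0.2781] yawY 88.31 F [-5.4  0.6 22.8] w -0.1
to [0.4094, -0.2555, 0.37] 71.5 shift [196.1 -62.7 -92.4] rot [-0.0014  0.0035  0.2934] clock 49.5
```

```bash
python3 -m pendant '[[[0,0,-50,0,0,0,1],[0,0,-90,0,0,0,0.2],[196,-63,-94,0,0,0.296,0.2],[196,-63,-94,0,0,0.296,0.2],[196,-63,-94,0,0,0.296,0.2],[196,-63,-94,0,0,0.296,0.2],[196,-63,-94,0,0,0.296,0.2],[196,-63,-94,0,0,0.296,0.2]]]' 30
python3 - <<'E'
from h import *
s,im=snap('wrist','w26.png'); st();snap('side','d26.png'); snap('scene','s26.png'); to([.4094,-.2555,.302],71.5)
E
```

```text
clock: 50.5
position: [0.4113, -0.2535, 0.3697]
ee_rot: [0.503, 3.1, -0.0]
force: [0.7, -0.0, 0.9]
width: 0.397
t 50.55 p [ 0.4114 -0.2534  0.3696] yawY 71.6 F [ 0.3 -0.2 -0.5] w 36.9
to [0.4094, -0.2555, 0.302] 71.5 shift [ 0.9 -2.5 67.5] rot [-0.0005 -0.0002  0.0018] clock 50.65
```

View pics/w26.png

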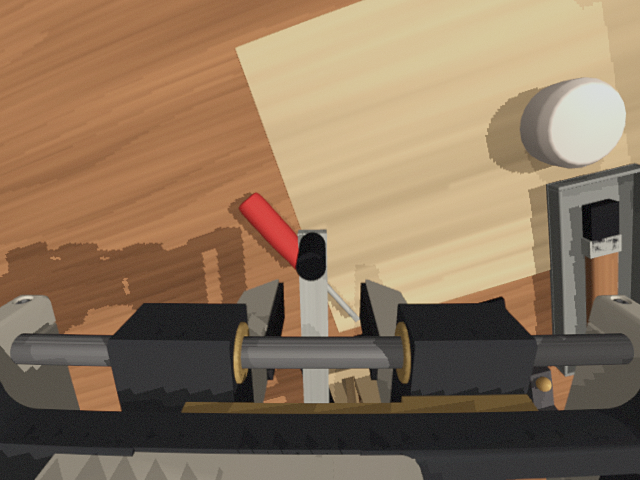

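View pics/s26.png

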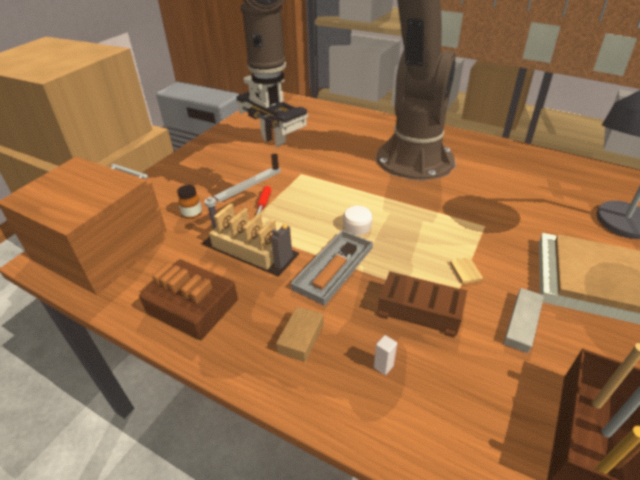

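Run:
```python
from h import *
s=arm.observe(); print(onz('wrist',[(312,264),(312,268)],.154,s)); print(proj('wrist',[[.4094,-.2555,.154],[.4094,-.2555,.114]],s))
im=cv2.imread('pics/w26.png')[200:320,250:370]; cv2.imwrite('pics/w26c.png',cv2.resize(im,None,fx=5,fy=5,interpolation=cv2.INTER_CUBIC))
```

```text
[[ 0.4056 -0.257   0.154 ]
 [ 0.408  -0.2578  0.154 ]]
[[316.5363 268.9074]
 [317.3406 246.211 ]]
```

View pics/w26c.png

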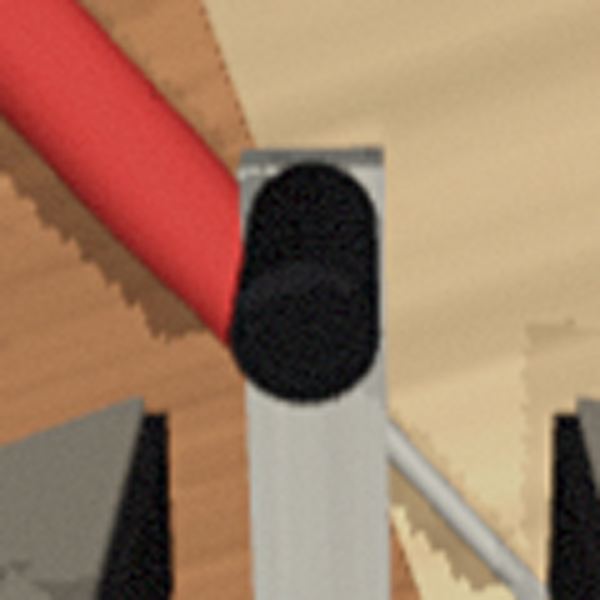

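Run:
```python
from h import *
to([.4075,-.257,.302],71.9)
H=np.array([.604,-.3207])
s=arm.observe(); W=R.from_rotvec(s['ee_rot']); 
P0=np.array([.4075,-.257,.302]);a0=71.9
# arc relative to first pose (tool axes at that pose)
Y=np.array([np.cos(np.deg2rad(a0)),np.sin(np.deg2rad(a0))]); X=np.array([-Y[1],Y[0]])
for a in [71.9,66,60,54,48,42,36,30,24,18,12,8,5,2,0,-1.5,-3]:
    r=np.deg2rad(a); p=H+.206*np.array([-np.sin(r),np.cos(r)])
    d=p-P0[:2]; print(a,p.round(4),'x %.0f y %.0f rz %.3f'%(d@X*1000,d@Y*1000,np.deg2rad(a0-a)))
```

```text
to [0.4075, -0.257, 0.302] 71.9 shift [ 2.2 -4.5 67.5] rot [-0.0005 -0.0002 -0.0052] clock 50.65
71.9 [ 0.4082 -0.2567] x -1 y 1 rz 0.000
66 [ 0.4158 -0.2369] x -2 y 22 rz 0.103
60 [ 0.4256 -0.2177] x -5 y 43 rz 0.208
54 [ 0.4373 -0.1996] x -11 y 64 rz 0.312
48 [ 0.4509 -0.1829] x -18 y 84 rz 0.417
42 [ 0.4662 -0.1676] x -28 y 103 rz 0.522
36 [ 0.4829 -0.154 ] x -40 y 121 rz 0.627
30 [ 0.501  -0.1423] x -53 y 138 rz 0.731
24 [ 0.5202 -0.1325] x -68 y 153 rz 0.836
18 [ 0.5403 -0.1248] x -85 y 167 rz 0.941
12 [ 0.5612 -0.1192] x -103 y 179 rz 1.045
8 [ 0.5753 -0.1167] x -116 y 185 rz 1.115
5 [ 0.586  -0.1155] x -126 y 190 rz 1.168
2 [ 0.5968 -0.1148] x -136 y 194 rz 1.220
0 [ 0.604  -0.1147] x -143 y 196 rz 1.255
-1.5 [ 0.6094 -0.1148] x -148 y 198 rz 1.281
-3 [ 0.6148 -0.115 ] x -153 y 199 rz 1.307
```

```bash
python3 -m pendant '[[[2,-4,0,0,0,0,0.35],[2,-4,0,0,0,0,0.35],[2,-4,30,0,0,0,0.35],[2,-4,60,0,0,0,0.35],[2,-4,67,0,0,0,0.35],[2,-4,67,0,0,0,0.35]]]' 30
python3 - <<'E'
from h import *
s,im=snap('wrist','w27.png'); st()
E
```

```text
clock: 51.4
position: [0.4066, -0.2572, 0.3029]
ee_rot: [-0.505, -3.1, 0.0]
force: [0.8, -0.3, 0.4]
width: 0.326
t 51.45 p [ 0.4068 -0.2573  0.3034] yawY 71.49 F [-0.2 -0.  -0.3] w 29.9
```

View pics/w27.png

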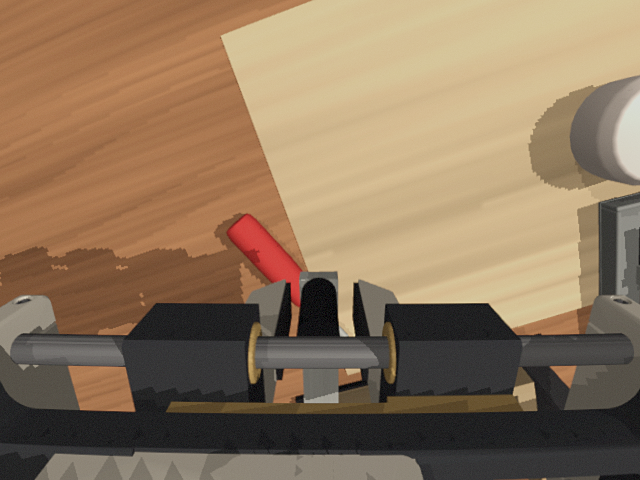

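```bash
python3 -m pendant '[[[-2,22,0,0,0,0.10,0.35],[-5,43,0,0,0,0.21,0.35],[-11,64,0,0,0,0.31,0.35],[-18,84,0,0,0,0.42,0.35],[-28,103,0,0,0,0.52,0.35],[-40,121,0,0,0,0.63,0.35],[-53,138,0,0,0,0.73,0.35],[-68,153,0,0,0,0.84,0.35],[-85,167,0,0,0,0.94,0.35],[-103,179,0,0,0,1.05,0.35],[-116,185,0,0,0,1.12,0.35],[-116,185,0,0,0,1.12,0.35]]]' 30
python3 - <<'E'
from h import *
s,im=snap('wrist','w28.png'); st(); snap('scene','s28.png'); to([.604,-.1147,.302],0); to([.6148,-.115,.302],-3)
E
```

```text
clock: 52.95
position: [0.5763, -0.1179, 0.3036]
ee_rot: [2.072, 2.36, 0.001]
force: [-0.6, -1.2, 0.4]
width: 0.328
t 53.0 p [ 0.5755 -0.1184  0.3035] yawY 7.46 F [-0.6 -1.   1.3] w 30.0
to [0.604, -0.1147, 0.302] 0 shift [ 0.1 29.3  1.4] rot [0.0006 0.0001 0.1296] clock 53.05
to [0.6148, -0.115, 0.302] -3 shift [-1.6 40.   1.4] rot [0.0006 0.0001 0.1819] clock 53.05
```

View pics/w28.png

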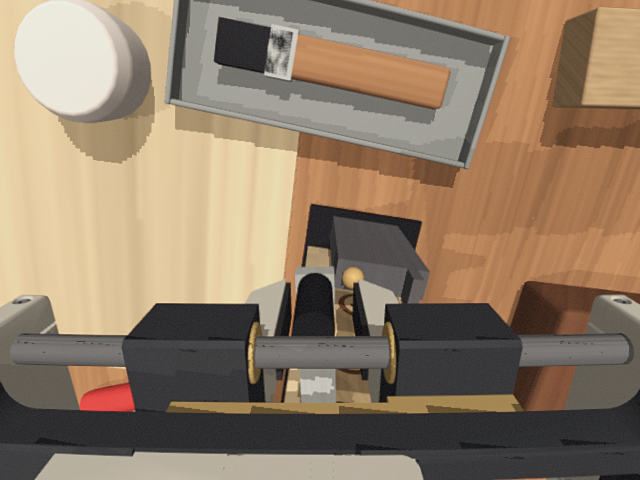

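View pics/s28.png

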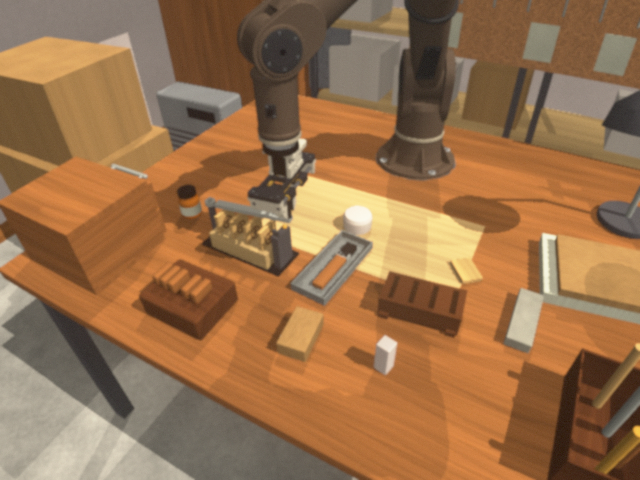

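```bash
python3 -m pendant '[[[0,8,0,0,0,0.05,0.35],[0,16,0,0,0,0.09,0.35],[0,24,0,0,0,0.12,0.35],[-1,30,0,0,0,0.15,0.35],[-1,34,0,0,0,0.156,0.35],[-1,34,0,0,0,0.156,0.35]]]' 30; python3 -m pendant '[[[0,3,0,0,0,0,0.35],[0,5,0,0,0,0,0.35],[0,5,0,0,0,0,0.35]]]'
python3 - <<'E'
from h import *
s,im=snap('wrist','w29.png'); st()
E
```

```text
clock: 53.8
position: [0.6096, -0.1148, 0.3027]
ee_rot: [2.251, 2.191, 0.001]
force: [0.1, -0.4, 0.2]
width: 0.328
clock: 54.18
position: [0.6143, -0.1151, 0.3027]
ee_rot: [2.252, 2.19, 0.0]
force: [0.2, 0.4, -0.1]
width: 0.325
t 54.23 p [ 0.6142 -0.1152  0.3028] yawY -1.6 F [-0.5 -0.8 -0.5] w 29.7
```

View pics/w29.png

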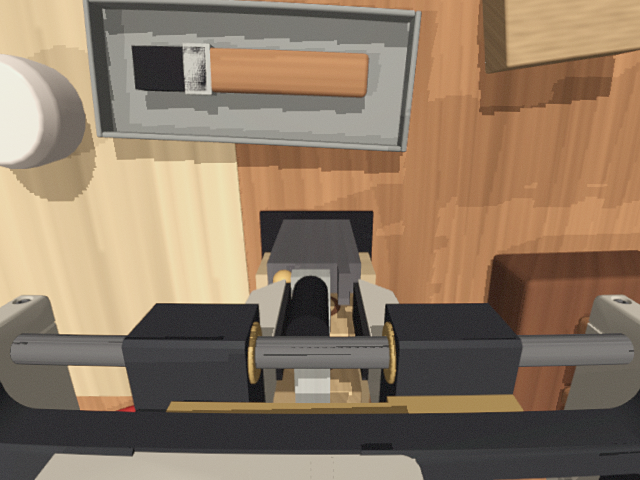

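```bash
python3 -m pendant '[[[0,2,0,0,0,0,0.35],[0,4,0,0,0,0,0.35],[0,4,0,0,0,0,0.35]]]' 30; python3 -m pendant '[[[0,2,0,0,0,0,0.35],[0,4,0,0,0,0,0.35],[0,4,0,0,0,0,0.35]]]'
python3 - <<'E'
from h import *
s,im=snap('wrist','w30.png'); st()
E
```

```text
clock: 54.6
position: [0.6168, -0.1155, 0.3024]
ee_rot: [-2.251, -2.187, 0.003]
force: [-7.7, 1.9, 5.8]
width: 0.324
clock: 54.98
position: [0.6182, -0.1159, 0.302]
ee_rot: [-2.248, -2.181, 0.008]
force: [-22.5, 2.4, 15.8]
width: 0.321
t 55.02 p [ 0.6181 -0.1159  0.302 ] yawY -1.73 F [-21.8   3.   15.4] w 30.0
```

View pics/w30.png

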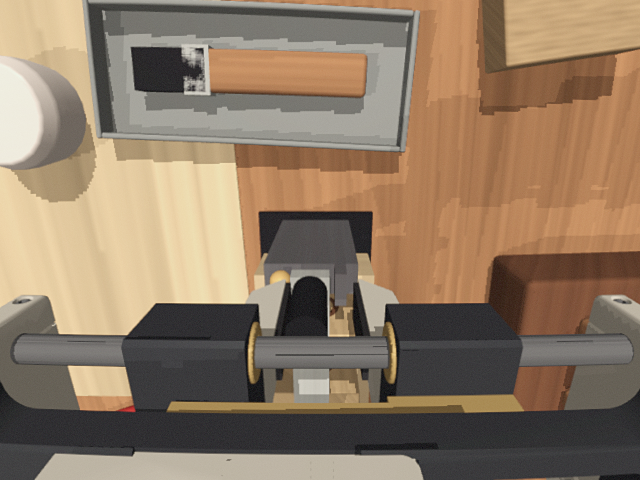

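```bash
python3 -m pendant '[[[0,-5,0,0,0,0,0.35],[0,-9,0,0,0,0,0.35],[0,-9,0,0,0,0,0.35],[0,-9,-30,0,0,0,0.35],[0,-9,-80,0,0,0,0.35],[0,-9,-130,0,0,0,0.35],[80,-9,-150,0,0,0,0.35],[80,-9,-150,0,0,0,0.35],[80,-9,-150,0,0,0,0.35]]]' 30
python3 - <<'E'
from h import *
s,im=snap('wrist','w31.png'); st();to([.5807,-.2177,.43],88.5)
E
```

```text
clock: 56.15
position: [0.6159, -0.0329, 0.4527]
ee_rot: [2.248, 2.195, 0.001]
force: [-1.1, -1.1, -0.8]
width: 0.327
t 56.2 p [ 0.6155 -0.0347  0.4525] yawY -1.52 F [-0.8 -1.6 -0.2] w 29.7
to [0.5807, -0.2177, 0.43] 88.5 shift [-183.8  -29.9   22.6] rot [-0.0004  0.0004 -1.5712] clock 56.2
```

View pics/w31.png

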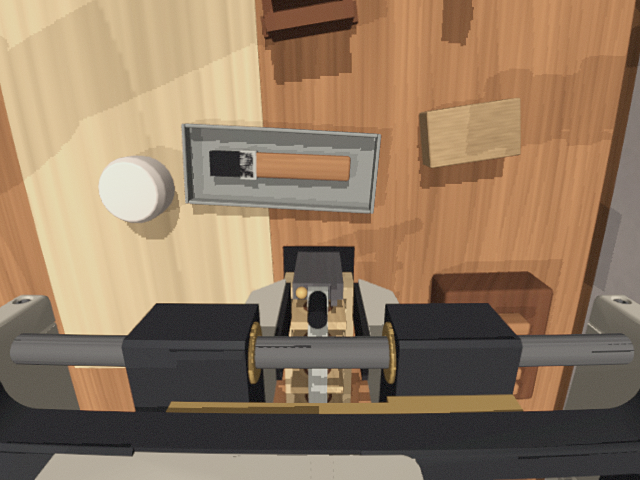

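Now for a clear view of the closed bar from the robot side.

```bash
python3 -m pendant '[[[-184,-70,23,0,0,-1.571,0.35],[-184,-70,23,0,0,-1.571,0.35],[-184,-70,23,0,0,-1.571,0.35],[-184,-70,23,0,0,-1.571,0.35],[-184,-70,23,0,0,-1.571,0.35],[-184,-70,23,0,0,-1.571,0.35],[-184,-70,23,0,0,-1.571,0.35],[-184,-70,23,0,0,-1.571,0.35],[-184,-70,23,0,0,-1.571,0.35],[-184,-70,23,0,0,-1.571,0.35]]]' 30
python3 - <<'E'
from h import *
s,im=snap('wrist','w32.png'); st();snap('scene','s32.png');_,d=snap('side','d32.png')
cv2.imwrite('pics/w32c.png',cv2.resize(cv2.cvtColor(im,cv2.COLOR_RGB2BGR)[150:310,170:440],None,fx=2.9,fy=2.9,interpolation=cv2.INTER_CUBIC))
E
```

```text
clock: 57.45
position: [0.5393, -0.2189, 0.4294]
ee_rot: [-0.049, -3.141, 0.001]
force: [0.2, -0.8, 0.7]
width: 0.326
t 57.5 p [ 0.5395 -0.2185  0.4294] yawY 88.18 F [0.4 0.  1.2] w 29.9
```

View pics/w32c.png

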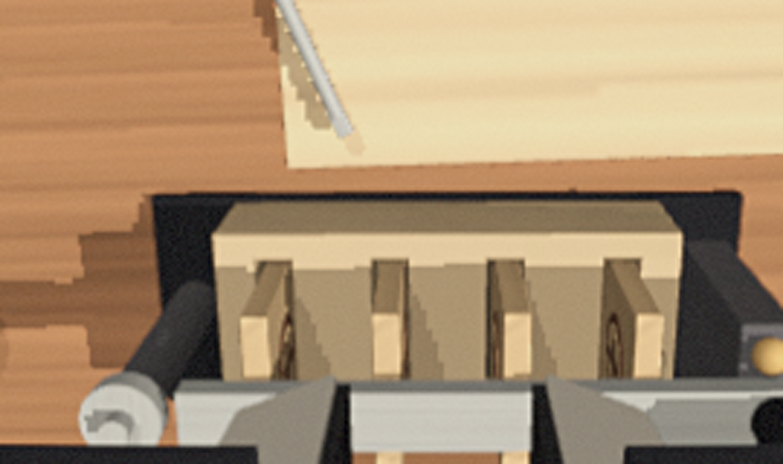

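View pics/s32.png

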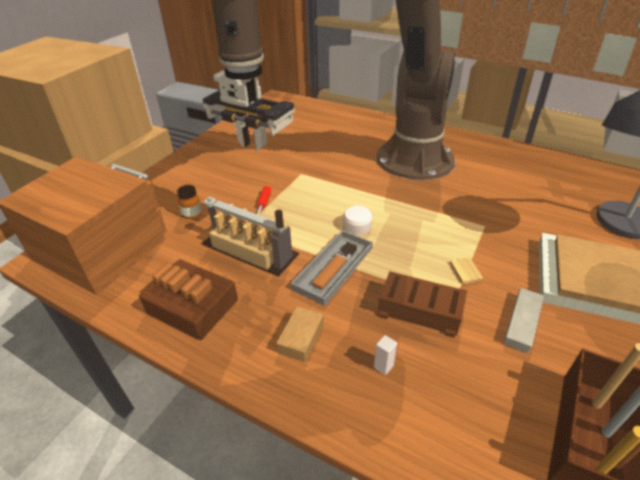

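Run:
```python
from h import *
im=cv2.imread('pics/d32.png'); cv2.imwrite('pics/d32c.png',cv2.resize(im[150:310,270:370],None,fx=3.7,fy=3.7,interpolation=cv2.INTER_CUBIC))
im=cv2.imread('pics/s32.png'); cv2.imwrite('pics/s32c.png',cv2.resize(im[185:285,190:310],None,fx=6,fy=6,interpolation=cv2.INTER_CUBIC))
s=arm.observe()
f=lambda P:[(170+(x+.5)/2.9-.5,150+(y+.5)/2.9-.5) for x,y in P]
q=onz('wrist',f([(180,391),(748,389)]),.114,s); print(q, np.rad2deg(np.arctan2(*(q[1]-q[0])[1::-1])))
q=onz('wrist',f([(213,233),(680,233)]),.05,s); print(q, np.rad2deg(np.arctan2(*(q[1]-q[0])[1::-1])))
```

```text
[[ 0.5941 -0.2997  0.114 ]
 [ 0.5989 -0.1238  0.114 ]] 88.44064391444526
[[ 0.5623 -0.2995  0.05  ]
 [ 0.5675 -0.1323  0.05  ]] 88.23525315020805
```

View pics/d32c.png

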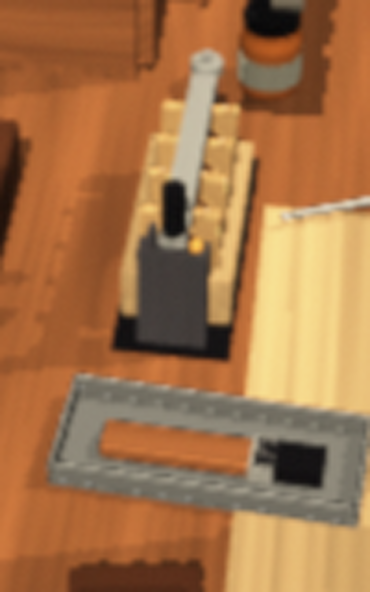

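View pics/s32c.png

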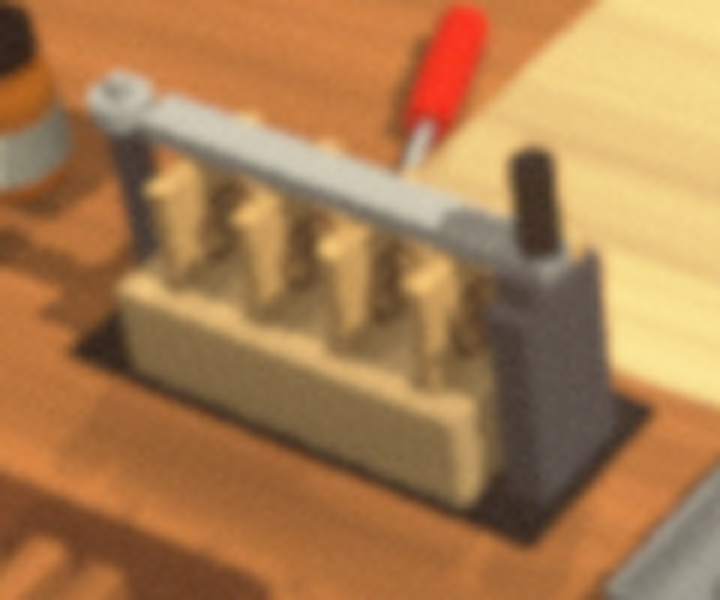

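Run:
```python
from h import *
st(); print(arm.sign_off())
```

```text
t 57.6 p [ 0.5398 -0.2179  0.4295] yawY 88.24 F [-0.4 -0.5 -0. ] w 29.7
the job is handed in; nothing more can be done
None
```

I handed the job in at 57.6 s. The brush is in the tray, all four plates are fully home in the carrier, and the keeper bar is shut.

- **Brush:** I lifted too early on the first grasp, before the fingers had closed, and came up empty with the brush still in place. The second grasp worked, and the last pictures show it lying flat inside the tray walls.
- **Plates:** All four were there. I stood each in its own carrier slot and pressed it down about 9 to 10 mm. Touching each top with closed fingertips (22–23 N on three, 5 N on the one by the detent post) put them all at about 100 mm, which is fully home.
- **Keeper bar:** I swung it shut until it met firm resistance at the end stop, pushing to about 22 N. It now lies at 88.4° in the world frame against the carrier's 88.2–88.5°, so within about 0.005 rad of shut. The detent ball is on the robot side of the bar. I did not see the snap as a separate force peak, so "past the detent" rests on the end-stop contact and the pictures.

The bystanders look unmoved in the final scene picture. The arm was clear of everything, with the force reading near zero, when I handed in. No check failed or disagreed.

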